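Complete the practical kit and carry its tray into the issue rack

ROBOT

A 6-joint arm with a two-finger parallel gripper is mounted at the origin on the work surface. World frame = base frame: x ahead of the robot, y to its left, z up, the work surface at z = 0. Lengths are in m, angles in rad, forces in N, time in s.
With the tool pointing down it reaches from about 0.375 to 0.9 m from the base axis. Payload 3.1 kg.
Tool frame: the origin (TCP) lies midway between the tips of the shut fingers; the grasp point (between the pads) lies robot.grip_point_offset behind it (robot.grip_point_offset is the distance from the TCP to the grasp point, in m); z points along the fingers, y is the direction in which the jaws open and shut (so a half turn about z gives the same grasp; the last joint's range is limited). The gripper opens to 87 mm and grips with 3 to 60 N. Pads are 19 mm wide; open, the fingers measure 117 mm over their backs; the gripper's body (75 mm by 190 mm) begins 51 mm behind the grasp point.
Start: joints at [-0.178, 0.527, 1.433, -0, 1.181, -0.178], TCP at [0.625, 0, 0.223] pointing down, gripper open.
Joint ranges: [-3.08, 3.08], [-0.75, 2.2], [0.22, 2.44], [-1.43, 4.57], [0, 2.65], [-2.85, 2.85]. Speed limits (rad/s): [2.79, 2.79, 3.14, 3.14, 3.14, 3.14].

INTERFACE

Orientations are given as a unit quaternion [x, y, z, w].
In Python, from rig import robot, cams, hand_in gives the robot as it stands. The module is installed in compiled form; this text tells all that it offers.
- The arm moves only by the tool send_rows, never from a script. Its argument "steps" is one flat list of numbers, 5 for each row, row after row: the finger opening in m, from 0 to 0.087, then the shift along the tool's x, y, z in m, then the turn about the tool's z in rad. A call has 1 to 8 rows; each row is the pose to reach, as a shift and turn from the pose measured when the call began, along the tool's axes at that moment; what a row does not reach only later rows make up. A row lasts 1/8 s, in which the tool goes at most 62.5 mm and 10.7 degrees, less where a joint would pass 70% of its speed; a pose out of reach is approached as far as the arm can. A call with a gripper value outside its range is refused whole. The fingers move at their own pace and stop on an object; "force" is the grip in N (left out, the last holds). Time passes only in rows, so rows that repeat a pose let the fingers close. It gives the time, the measured TCP pose, the force and the opening at its end, in the units of the state.
- robot.get_obs(): the state, without advancing time (a new reading comes with each control period).
- cams.camera(name): name is "scene" or "side" or "wrist"; returns a dict with "color" (420x560x3 uint8, red, green, blue), "range_z" (420x560 float32, m along the optical axis (not along the pixel's ray), 0 where there is no reading), "intrinsics" (3x3 intrinsics, pixels), "k1" (the pictures are not rectified: a ray, as slopes to the right and down, at radius r is drawn at 1 + k1 r^2 times it, then the intrinsics apply), "extrinsics" (4x4, takes a point from camera to world coordinates). Camera axes: x right, y down, z forward; pixel columns grow to the right and rows downward; lengths in m; the calibration is good to about 2 mm. A picture is of the moment at which its call begins.
- hand_in(): hands the job in, once; it reports no verdict.
The state is a dict: "time": time; "q": joint angles; "joint_velocities": joint speeds; "joint_torque": joint torques, N m; "position": TCP position; "tool_rot": TCP orientation; "ft_force": force on the tool from outside, world axes, zero at the start; "moment": the same for the moment, N m; "grip_width": finger opening in m.
Only numpy, scipy, OpenCV 4.12 (cv2) and the standard library are available. Lean on these libraries where they do the work, as an engineer would, in place of code of your own. Each camera call takes 0.05 s, during which the arm holds its last target.

TASK

The white tray should hold one of each practical part: a clamp boss, a wooden test-tube holder and a porcelain pestle. Take the one part it lacks from the black mat and lay it on the tray's floor, leaving the spare clamp boss on the mat; then carry the tray by its leaning handle, level and with nothing falling out, into the white rack under its roof, pushing back the sprung bar until the tray drops behind the front lip, flat on the deck. Let go and leave everything else on the bench where it is.

Things in the scene. Friction and masses are not known exactly. Their poses are not given: they have to be found in the camera images.
- tray_mid (a point): Centre of the open white tray, 12 mm above its underside. 138 (x) x 208 (y) x 24 mm high outside, walls and floor 4 mm, no dividers, 0.2 kg empty, 0.5 kg full. z up; +x points from the handle side to the opposite (leading) long side. Two parts start in it at about y = +74 and +22 mm; the -y half is free: lay the missing part at about y = -52 mm.
- tray_handle (a point): Grip point of the tray's handle, 94.5 mm to -x and 49.3 mm above tray_mid; tray's axes. A flat tab 60 mm wide (y), 8 mm thick, 75 mm long, from the -x rim, leaning to -x (to the right, seen from the robot) 35 degrees from vertical; this point is 48 mm up it. Pinch its thickness, fingers pointing down along the lean, firmly (60 N or more): the load hangs 100 mm beyond.
- boss_a_mid (a point): Centre of the clamp boss always in the tray (y about +74 mm): aluminium block 52 x 28 x 30 mm high with a thumbscrew on its +x end, 69 mm long overall. x along its length, z up.
- boss_b_mid (a point): Centre of the spare clamp boss, same as boss_a, on the mat: a duplicate, to be left there.
- holder_mid (a point): Centre of the wooden test-tube holder: two flat wooden bars side by side, 110 mm long (x), 20 mm wide over both (y), 20 mm high (z up). It starts either in the tray or on the mat; whichever of holder and pestle is not in the tray is the missing part.
- pestle_mid (a point): Centre of the white porcelain pestle, lying: 108 mm long (x), knobs of 24 mm diameter at both ends, straight waist of 18 mm diameter from x = -20 to +26 mm. It can roll, so its y and z turn about x. It starts either in the tray or on the mat.
- mat: Fixed black rubber mat 140 (x) by 170 (y) by 4 mm thick (as thick as the tray's floor), origin under its centre. The spare boss and the missing part lie on it, roughly along its x, at y = +42 and -42 mm, either way round.
- rack: Fixed white rack; origin on the bench; +x into the rack (to the left, seen from the robot), z up. Deck top at z = 30 mm, x -79 to +106 mm. Seated tray: flat on the deck, its -x wall just behind the lip, tray_mid at x 0 to +18 mm, y 0, z 42 mm, its x along the rack's x; the handle stays outside the mouth.
- rack_lip (a point): Middle of the top of the lip across the deck's front edge: 8 mm above the deck, from x = -77 to -69 mm in the rack's frame. The tray enters over it and drops behind it. Side guides with inner faces at y = +-112 mm, 20 mm above the deck, begin at x = -59 mm.
- rack_roof (a point): Middle of the front bar of the rack's roof (open roof of 8 mm white bars over the whole bay). In the rack's frame the bars' underside is at z = 140 mm, the front bar reaches x = -40 mm, and its posts and end bars stand at y = +-121 mm.
- rack_bar (a joint): Travel (m, 0 to 0.030 hard stop, to +x) of the rack's sprung steel back bar, 120 mm wide, 1 to 23 mm above the deck. At 0 its face is at x = +57 mm in the rack's frame: the tray meets it 12 mm before it can drop behind the lip. It pushes back with 3 N at 0, 5 N at 0.012, 7.5 N at 0.030.
- beaker: Glass beaker 72 mm diameter, 95 mm high, bystander; origin under its centre.
- wash_bottle: White wash bottle 66 mm diameter, 170 mm high, bystander; origin under its centre.
- dish: White porcelain evaporating dish 80 mm diameter, 30 mm high, bystander nearer the robot; origin under its centre.
Things that resemble listed ones, but are neither listed nor needed, are in the scene too. What is shaped like the part that bears pestle_mid but pink is not meant.

How it is judged:
By the outcome, as a careful person would: the job done as asked, in the order asked, and still so for the second after the job is handed in, with the robot touching nothing.
It also fails if it takes over 54 s, if anything falls off the work surface, if the arm or the gripper's body presses on something with over 40 N, if the wrist force passes 120 N, or if a joint passes its speed limit or range.

## Working session

There is one attempt and no reset: what is moved stays moved. The work goes in short steps, Python scripts to look and compute and a tool call to move; the robot and the scene stay as the last step left them, time stands still between calls to the robot, and variables do not carry over. Pictures are saved under pics/ and viewed, and the job is handed in when it is done.

Besides the shell and the picture viewer there is one more tool, called after ">>>" as a command line: name --argument value ..., lists and objects as JSON in quotes. send_rows: Moves the arm, as the interface text tells. Its arguments: {"type":"object","properties":{"steps":{"type":"array","items":{"type":"number"}},"force":{"type":"number"}},"required":["steps"]}

```bash
mkdir -p pics; ls; python3 - <<'E'
from rig import robot,cams
import cv2,numpy as np
o=robot.get_obs();print(o, robot.grip_point_offset)
for n in ["scene","side","wrist"]:
    c=cams.camera(n)
    cv2.imwrite(f"pics/{n}0.png",c["color"][:,:,::-1])
    np.savez(f"pics/{n}0.npz",**c)
    print(n,c["intrinsics"].tolist(),c["k1"],np.round(c["extrinsics"],4).tolist())
E
```

```text
pics
{'time': 0.0, 'q': array([-1.78518468e-01,  5.28409270e-01,  1.43391859e+00, -1.66979557e-05,
        1.18142224e+00, -1.78516169e-01]), 'joint_velocities': array([-0.0007942 ,  0.00041401,  0.00011779,  0.00013566,  0.00070339,
        0.0007503 ]), 'joint_torque': array([-5.45745443e-04, -4.40045428e+01, -1.76593530e+01,  6.32597599e-02,
        5.83207863e-02, -1.53719384e-04]), 'position': array([6.24251501e-01, 1.48184853e-04, 2.21601432e-01]), 'tool_rot': array([ 7.07104936e-01,  7.07107804e-01, -6.21547093e-04, -8.81694304e-04]), 'ft_force': array([ 0.36386531,  0.022554  , -0.81325621]), 'moment': array([-0.04073082,  0.00542415,  0.02412674]), 'grip_width': 0.08713356524630064} 0.0187
scene [[390.33566676646313, 0.0, 283.9197133377899], [0.0, 390.33566676646313, 206.3832533877097], [0.0, 0.0, 1.0]] -0.02306333020755283 [[-0.843, 0.3585, -0.401, 1.0028], [0.5378, 0.5487, -0.6401, 0.6474], [-0.0094, -0.7552, -0.6554, 0.7428], [0.0, 0.0, 0.0, 1.0]]
side [[406.46453254530064, 0.0, 281.6518951986058], [0.0, 406.46453254530064, 201.4188892235129], [0.0, 0.0, 1.0]] 0.027245554543223492 [[0.9645, -0.1336, 0.2278, 0.3975], [-0.2632, -0.5582, 0.7868, -0.7163], [0.022, -0.8189, -0.5736, 0.6311], [0.0, 0.0, 0.0, 1.0]]
wrist [[378.13673937348057, 0.0, 271.6906432595745], [0.0, 378.13673937348057, 209.98299422273394], [0.0, 0.0, 1.0]] -0.05163287356009509 [[1.0, -0.001, -0.002, 0.6244], [-0.0014, -0.9671, -0.2544, 0.0692], [-0.0016, 0.2544, -0.9671, 0.3845], [0.0, 0.0, 0.0, 1.0]]
```

View pics/scene0.png

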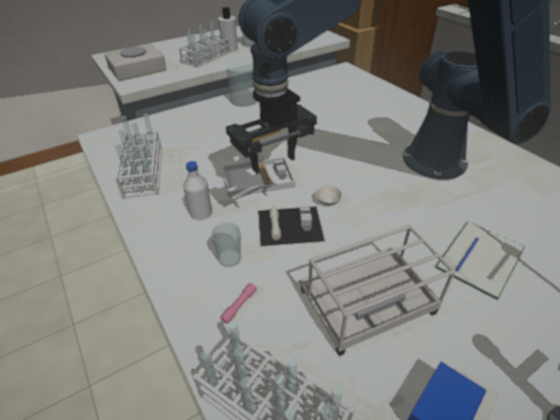

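View pics/side0.png

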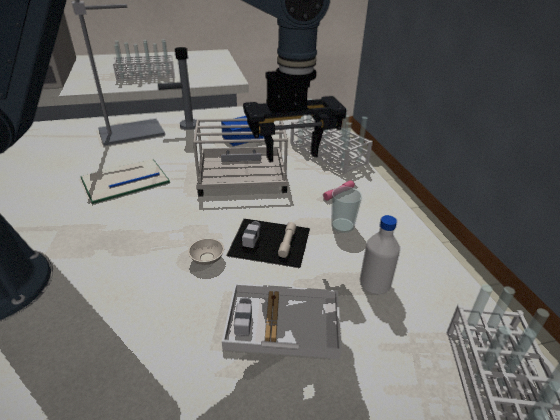

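View pics/wrist0.png

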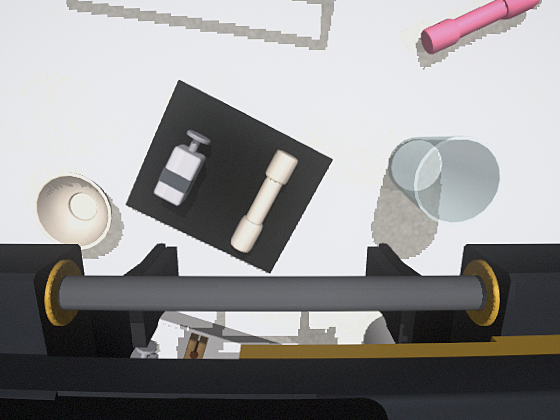

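The pestle is on the mat (wrist image ~265,200; side ~288,240) with the spare boss at ~180,170. The tray (side ~282,318) holds a boss and the wooden holder, and the rack is beyond the mat at side ~240,165. Next I'll measure them.

```bash
cat > h.py <<'E'
import numpy as np,cv2
def und(c,uv):
    uv=np.asarray(uv,float).reshape(-1,1,2)
    return cv2.undistortPoints(uv,np.asarray(c["intrinsics"]),np.array([float(c["k1"]),0,0,0,0])).reshape(-1,2)
def cloud(c):
    h,w=c["range_z"].shape
    v,u=np.mgrid[:h,:w]
    s=und(c,np.stack([u.ravel(),v.ravel()],1))
    z=c["range_z"].ravel()
    p=np.c_[s*z[:,None],z]
    E=c["extrinsics"]
    p=p@E[:3,:3].T+E[:3,3]
    p[z<=0]=np.nan
    return p.reshape(h,w,3)
def plane(c,uv,zz):
    s=und(c,uv);d=np.c_[s,np.ones(len(s))]@c["extrinsics"][:3,:3].T;o=c["extrinsics"][:3,3]
    return o+d*((zz-o[2])/d[:,2])[:,None]
def load(n): return dict(np.load(f"pics/{n}.npz"))
def proj(c,p):
    E=np.linalg.inv(c["extrinsics"]);q=np.asarray(p,float).reshape(-1,3)@E[:3,:3].T+E[:3,3]
    s=q[:,:2]/q[:,2:];r2=(s**2).sum(1,keepdims=True);s=s*(1+float(c["k1"])*r2)
    K=c["intrinsics"];return s*[K[0,0],K[1,1]]+[K[0,2],K[1,2]]
E
python3 - <<'E'
from h import *
for n in ["wrist0","side0","scene0"]:
    c=load(n);P=cloud(c);hsv=cv2.cvtColor(c["color"],cv2.COLOR_RGB2HSV)
    # bench height check
    print(n,"nan frac",np.isnan(P[...,2]).mean())
    # top-down height map 2.5mm  x 0.3..0.95, y -0.4..0.5
    m=~np.isnan(P[...,2])&(P[...,2]<0.2)
    H=np.full((360,360),-1.,np.float32);
    x=((P[...,0]-0.25)/0.0025);y=((P[...,1]+0.4)/0.0025)
    ok=m&(x>=0)&(x<359)&(y>=0)&(y<359)
    xi=x[ok].astype(int);yi=y[ok].astype(int)
    np.maximum.at(H,(xi,yi),P[...,2][ok])
    img=np.zeros((360,360,3),np.uint8);img[H<-0.5]=(60,0,0)
    g=np.clip(H*1500+20,0,255);img[H>-0.5]=np.repeat(g[H>-0.5][:,None],3,1)
    col=c["color"][ok][:,::-1];C=np.zeros((360,360,3),np.uint8);C[xi,yi]=col
    im=np.hstack([img,C])[::-1] 
    im=np.hstack([img[::-1,::-1],C[::-1,::-1]])
    cv2.imwrite(f"pics/top_{n}.png",im)
    b=P[ok];print(np.percentile(b[(b[:,2]<0.006)&(b[:,2]>-0.02)][:,2],[5,50,95]))
E
```

```text
wrist0 nan frac 0.004085884353741497
[-0.00060267  0.00082459  0.00494693]
side0 nan frac 0.004022108843537415
[-0.00374191 -0.00145816  0.00283968]
scene0 nan frac 0.004060374149659864
[-0.00155874  0.00078864  0.00374165]
```

View pics/top_side0.png

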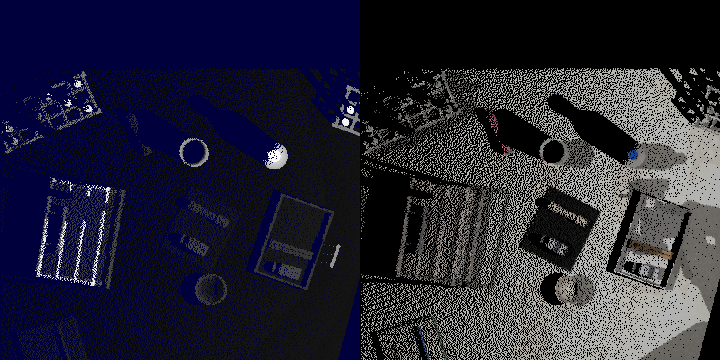

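View pics/top_scene0.png

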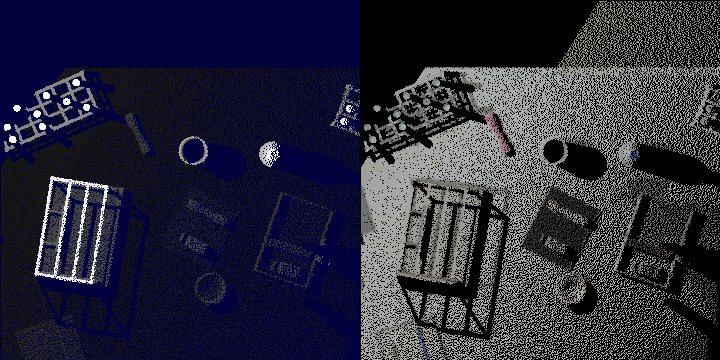

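```bash
python3 - <<'E'
from h import *
def rect(p):
    r=cv2.minAreaRect((p[:,:2]*1000).astype(np.float32)); return np.round(r[0],1),np.round(r[1],1),round(r[2],1), np.round(cv2.boxPoints(r)).tolist()
def inl(p,k=5):  # drop outliers
    from scipy.spatial import cKDTree
    d=cKDTree(p).query(p,k=8)[0][:,-1];return p[d<0.006]
for n in ["side0","scene0"]:
    c=load(n);P=cloud(c).reshape(-1,3);P=P[~np.isnan(P[:,2])]
    def box(x0,x1,y0,y1,z0,z1): return P[(P[:,0]>x0)&(P[:,0]<x1)&(P[:,1]>y0)&(P[:,1]<y1)&(P[:,2]>z0)&(P[:,2]<z1)]
    t=inl(box(.40,.70,-.36,-.12,.017,.028));print(n,"tray",rect(t),len(t))
    h=box(.45,.65,-.42,-.27,.035,.12);print("handle",h.mean(0) if len(h) else 0, len(h), h.min(0),h.max(0)); 
    if len(h)>20:
        u,s,v=np.linalg.svd(h-h.mean(0));print(s/np.sqrt(len(h)),v.round(3).tolist())
    r=inl(box(.35,.75,.15,.55,.13,.16));print("roof",rect(r),len(r))
    r=inl(box(.35,.75,.1,.55,.02,.045));print("deck",rect(r),len(r))
    d=inl(box(.35,.48,-.1,.02,.02,.035));print("dish",rect(d))
    print("bottle", rect(inl(box(.55,.85,-.25,-.1,.1,.2))), "beaker",rect(inl(box(.6,.85,-.05,.1,.07,.11))))
c=load("wrist0");hsv=cv2.cvtColor(c["color"],cv2.COLOR_RGB2HSV)
P=cloud(c)
m=(hsv[...,2]<70).astype(np.uint8);m[240:]=0
print(np.unique(cv2.connectedComponents(m)[1],return_counts=True)[1][:10])
# pestle
roi=np.zeros(m.shape,bool);roi[140:260,225:305]=1
pm=roi&(hsv[...,2]>150)&(hsv[...,1]>15)
k=cv2.connectedComponentsWithStats(pm.astype(np.uint8));i=1+np.argmax(k[2][1:,4]);pm=k[1]==i
print("pestle px",k[2][i],cv2.minAreaRect(np.argwhere(pm)[:,::-1].astype(np.float32)))
b=cv2.boxPoints(cv2.minAreaRect(np.argwhere(pm)[:,::-1].astype(np.float32)))
print("pestle plane corners",plane(c,b,.016).round(4).tolist(),plane(c,b,.016).mean(0).round(4))
q=P[pm];q=q[~np.isnan(q[:,2])];print("pestle cloud",rect(q),q[:,2].max())
E
```

```text
side0 tray (array([ 545.5, -235. ]), array([141.1, 207.8]), 70.5, [[424.0, -267.0], [620.0, -336.0], [667.0, -203.0], [471.0, -134.0]]) 1552
handle [ 0.50984308 -0.33759369  0.08123097] 212 [ 0.48170731 -0.35013001  0.03778921] [ 0.53762372 -0.30482247  0.08629737]
[0.01708393 0.00649942 0.0022324 ] [[0.942, -0.334, 0.006], [0.162, 0.442, -0.882], [-0.293, -0.832, -0.471]]
roof (array([570.2, 316.1]), array([145.1, 247.5]), 80.6, [[436.0, 265.0], [681.0, 224.0], [704.0, 367.0], [460.0, 408.0]]) 465
deck (array([575.8, 358.6]), array([308. , 247.4]), 80.9, [[429.0, 226.0], [674.0, 187.0], [722.0, 491.0], [478.0, 530.0]]) 929
dish (array([425.6, -27.7]), array([78.2, 75.2]), 88.4, [[387.0, -66.0], [462.0, -68.0], [464.0, 10.0], [389.0, 13.0]])
bottle (array([ 756.6, -193.5]), array([48. , 57.2]), 83.6, [[725.0, -214.0], [782.0, -221.0], [788.0, -173.0], [731.0, -167.0]]) beaker (array([768.1,  14.7]), array([72.9, 63.9]), 64.3, [[723.0, -4.0], [781.0, -32.0], [813.0, 34.0], [755.0, 61.0]])
scene0 tray (array([ 550. , -233.3]), array([139.1, 195. ]), 70.6, [[435.0, -267.0], [619.0, -331
[... 690 characters left out ...]
ray([43.9, 51.2]), 44.3, [[734.0, -169.0], [769.0, -206.0], [801.0, -175.0], [765.0, -138.0]]) beaker (array([773.3,  16.5]), array([72.2, 60.6]), 65.8, [[731.0, -4.0], [786.0, -29.0], [816.0, 37.0], [760.0, 62.0]])
[218999  16196      1      1      1      2]
pestle px [ 231  150   66  102 1336] ((262.44805908203125, 201.66610717773438), (22.771738052368164, 107.61355590820312), 28.24973487854004)
pestle plane corners [[0.5773, -0.0636, 0.016], [0.6297, 0.0335, 0.016], [0.6493, 0.023, 0.016], [0.5979, -0.0755, 0.016]] [ 0.6135 -0.0207  0.016 ]
pestle cloud (array([612.4, -22.7]), array([115.2,  22.2]), 62.6, [[576.0, -69.0], [596.0, -79.0], [649.0, 23.0], [629.0, 33.0]]) 0.029876787496226465
```

```bash
python3 - <<'E'
import cv2
a=cv2.imread("pics/side0.png")[60:380,170:410];cv2.imwrite("pics/side0c.png",cv2.resize(a,None,fx=2.4,fy=1.8*1.03,interpolation=cv2.INTER_CUBIC)[:600])
E
```

```text
(no output)
```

View pics/side0c.png

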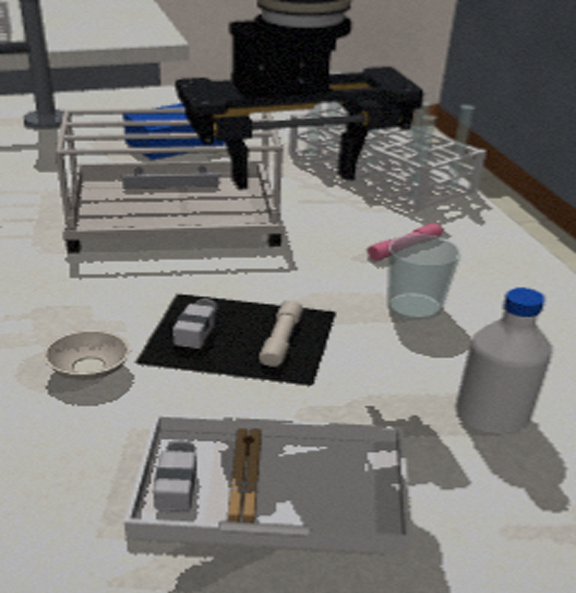

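Tray centre is at about (0.547, −0.234) with yaw 70.5°. The rack origin is about (0.567, 0.286) with yaw 80.8°. The pestle is at (0.613, −0.0215), yaw 62°. I'll hover over the pestle first.

>>> send_rows --steps '[0.05,-0.01,-0.005,0.04,0.17,0.05,-0.0216,-0.0113,0.09,0.34,0.05,-0.0216,-0.0113,0.12,0.489,0.05,-0.0216,-0.0113,0.12,0.489,0.05,-0.0216,-0.0113,0.12,0.489]' --force 20

```text
time: 0.78
position: [0.6139, -0.0215, 0.1028]
tool_rot: [0.857, 0.516, 0.0, 0.0]
ft_force: [0.5, -0.1, -0.0]
grip_width: 0.0518
```

```bash
cat > snap.py <<'E'
import sys;from rig import robot,cams
from h import *
from scipy.spatial.transform import Rotation as R
o=robot.get_obs();print("t",round(o["time"],2),"p",o["position"].round(4),"F",o["ft_force"].round(1),"w",round(o["grip_width"],4),"q",o["q"].round(3));print(R.from_quat(o["tool_rot"]).as_matrix().round(3).tolist())
for a in sys.argv[2:]:
    c=cams.camera(a);np.savez(f"pics/{a}{sys.argv[1]}.npz",**c);cv2.imwrite(f"pics/{a}{sys.argv[1]}.png",c["color"][:,:,::-1])
E
python3 snap.py 1 wrist
```

```text
t 0.78 p [ 0.6139 -0.0215  0.1028] F [ 0.5 -0.1 -0. ] w 0.0518 q [-0.217  0.665  1.56  -0.     0.917  0.27 ]
[[0.468, 0.884, 0.0], [0.884, -0.468, -0.0], [0.0, 0.0, -1.0]]
```

View pics/wrist1.png

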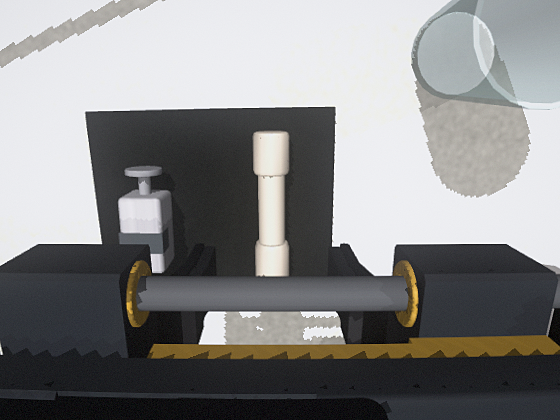

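```bash
python3 - <<'E'
from h import *
c=load("wrist1");uv=[[253,150],[289,150],[271,130],[258,210],[284,210],[271,177],[271,242]]
print(plane(c,uv,.016).round(4).tolist())
p=np.array([.6139,-.0215]);X=np.array([.468,.884]);Y=np.array([.884,-.468])
q=plane(c,uv,.016)[:,:2]-p;print(np.c_[q@X,q@Y].round(4).tolist())
E
```

```text
[[0.6236, 0.0232, 0.016], [0.6444, 0.0121, 0.016], [0.6401, 0.029, 0.016], [0.6071, -0.0141, 0.016], [0.6227, -0.0224, 0.016], [0.6256, 0.0018, 0.016], [0.6041, -0.0387, 0.016]]
[[0.044, -0.0124], [0.044, 0.0113], [0.0569, -0.0005], [0.0033, -0.0095], [0.0033, 0.0083], [0.0261, -0.0006], [-0.0198, -0.0007]]
```

The waist spans −20 to +26 mm about the tool and the lateral offset is 0.5 mm, which matches the given shape. Descending and gripping.

>>> send_rows --steps '[0.05,0.001,-0.0005,0.05,0,0.05,0.001,-0.0005,0.085,0,0.05,0.001,-0.0005,0.0965,0,0.05,0.001,-0.0005,0.0965,0,0.0,0.001,-0.0005,0.0965,0,0.0,0.001,-0.0005,0.0965,0,0.0,0.001,-0.0005,0.0965,0]' --force 25

```text
time: 1.7
position: [0.6151, -0.0206, 0.0078]
tool_rot: [0.857, 0.516, 0.001, 0.001]
ft_force: [0.8, -0.4, -0.3]
grip_width: 0.0275
```

>>> send_rows --steps '[0.0,0,0,0,0,0.0,0,0,0,0,0,0,0,-0.03,0,0,0,0,-0.08,0,0,0,0,-0.1,0]'

```text
time: 2.33
position: [0.6162, -0.0208, 0.1104]
tool_rot: [0.857, 0.516, 0.003, 0.003]
ft_force: [0.5, 0.3, -0.0]
grip_width: 0.0174
```

```bash
python3 snap.py 2 wrist
```

```text
t 2.33 p [ 0.6162 -0.0208  0.1104] F [ 0.5  0.3 -0. ] w 0.0174 q [-0.215  0.654  1.555 -0.     0.925  0.272]
[[0.468, 0.884, 0.007], [0.884, -0.468, -0.002], [0.002, 0.007, -1.0]]
```

View pics/wrist2.png

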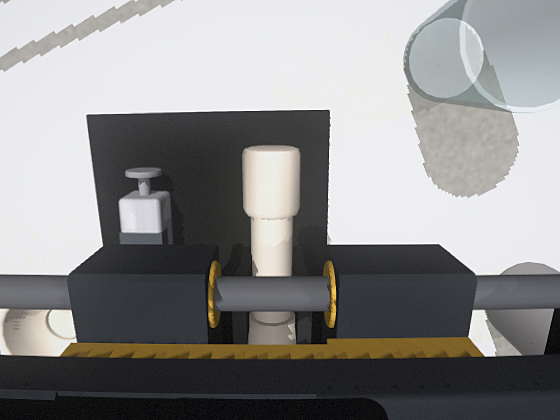

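>>> send_rows --steps '[0,-0.04,0.017,0,0,0,-0.09,0.038,0,-0.05,0,-0.14,0.059,0,-0.1,0,-0.19,0.08,0,-0.147,0,-0.2131,0.0903,0,-0.147,0,-0.2131,0.0903,0,-0.147]'

```text
time: 3.12
position: [0.5968, -0.253, 0.1117]
tool_rot: [0.817, 0.576, 0.003, 0.003]
ft_force: [0.1, 1.1, -1.0]
grip_width: 0.0168
```

```bash
python3 snap.py 3 wrist side
```

```text
t 3.12 p [ 0.5968 -0.253   0.1117] F [ 0.1  1.1 -1. ] w 0.0168 q [-0.575  0.686  1.471  0.005  0.975 -0.234]
[[0.337, 0.942, 0.009], [0.942, -0.337, -0.001], [0.002, 0.009, -1.0]]
```

View pics/wrist3.png

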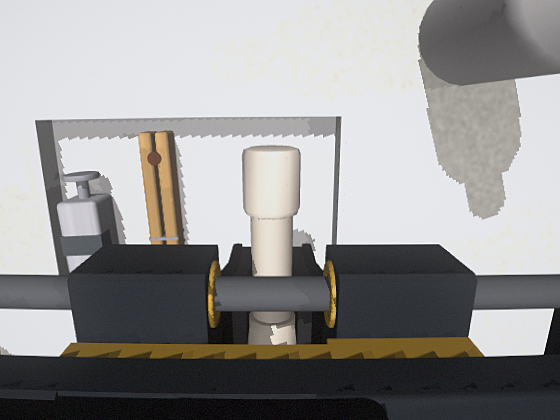

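View pics/side3.png

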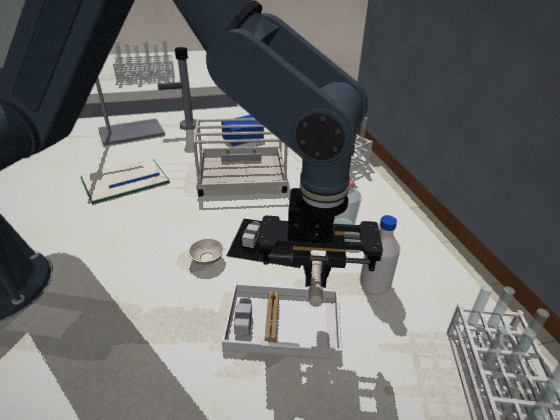

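```bash
python3 - <<'E'
from h import *
c=load("wrist3")
q=plane(c,[[36,121],[340,117],[54,121.5]],.024);print(q.round(4).tolist())
d=q[1]-q[0];print(np.linalg.norm(d),np.degrees(np.arctan2(d[1],d[0]))+90)
p=np.array([.5968,-.253]);X=np.array([.337,.942]);Y=np.array([.942,-.337])
e=q[:,:2]-p;print(np.c_[e@X,e@Y].round(4).tolist())
# tray mid estimate: leading edge mid minus 69 mm
m=(q[0]+q[1])/2;d=d/np.linalg.norm(d);x=np.array([-d[1],d[0]]);print(m[:2]-.069*x)
E
```

```text
[[0.4733, -0.1406, 0.024], [0.6611, -0.2066, 0.024], [0.4846, -0.1452, 0.024]]
0.19898947191650843 70.65075921138143
[[0.0642, -0.1542], [0.0654, 0.0449], [0.0637, -0.142]]
[ 0.54433081 -0.2387058 ]
```

>>> send_rows --steps '[0,0,0,0.05,0,0,0,0,0.085,0,0,0,0,0.1,0,0,0,0,0.103,0,0,0,0,0.103,0]'

```text
time: 3.85
position: [0.5985, -0.2499, 0.0099]
tool_rot: [0.816, 0.578, 0.004, 0.003]
ft_force: [1.6, -0.4, -0.4]
grip_width: 0.017
```

>>> send_rows --steps '[0,0,0,0.002,0,0,0,0,0.002,0]'

```text
time: 4.1
position: [0.5991, -0.2503, 0.0089]
tool_rot: [0.816, 0.578, 0.004, 0.004]
ft_force: [-0.3, -0.0, -1.0]
grip_width: 0.0171
```

>>> send_rows --steps '[0,0,0,0.0015,0,0.02,0,0,0.0015,0,0.04,0,0,0.0015,0,0.04,0,0,0.0015,0,0.04,0,0,-0.03,0,0.04,0,0,-0.08,0,0.04,0,0,-0.09,0]'

```text
time: 4.97
position: [0.6003, -0.2515, 0.1024]
tool_rot: [0.816, 0.578, 0.005, 0.008]
ft_force: [0.9, -0.7, -0.4]
grip_width: 0.0401
```

```bash
python3 snap.py 4 wrist side
```

```text
t 4.97 p [ 0.6003 -0.2515  0.1024] F [ 0.9 -0.7 -0.4] w 0.0401 q [-0.57   0.699  1.477  0.005  0.948 -0.234]
[[0.333, 0.943, 0.018], [0.943, -0.333, -0.006], [0.0, 0.019, -1.0]]
```

View pics/wrist4.png

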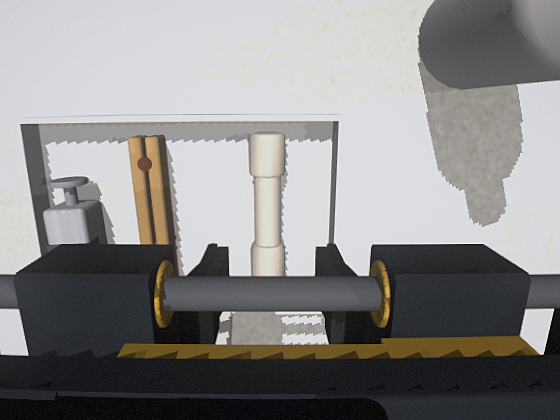

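View pics/side4.png

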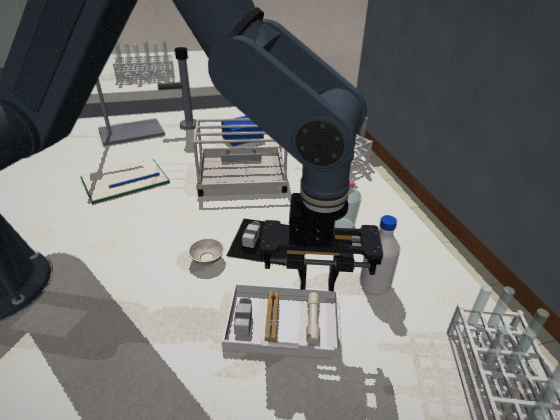

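```bash
python3 - <<'E'
from h import *
c=load("wrist4");a=cv2.imread("pics/wrist4.png")[110:245,310:350];cv2.imwrite("pics/w4c.png",cv2.resize(a,None,fx=8,fy=4,interpolation=cv2.INTER_NEAREST))
a=cv2.imread("pics/side4.png")[275:380,215:350];cv2.imwrite("pics/s4c.png",cv2.resize(a,None,fx=5,fy=5,interpolation=cv2.INTER_NEAREST))
P=cloud(c)
for v in (140,180,220):
    print([(u,P[v,u].round(3).tolist()) for u in range(325,345,2)])
E
```

```text
[(325, [0.653, -0.217, 0.006]), (327, [0.654, -0.218, 0.004]), (329, [0.655, -0.218, 0.005]), (331, [0.657, -0.219, 0.005]), (333, [0.657, -0.219, 0.008]), (335, [0.658, -0.218, 0.015]), (337, [0.658, -0.218, 0.022]), (339, [0.659, -0.218, 0.025]), (341, [0.66, -0.218, 0.025]), (343, [0.661, -0.219, 0.024])]
[(325, [0.644, -0.244, 0.004]), (327, [0.646, -0.244, 0.005]), (329, [0.647, -0.245, 0.005]), (331, [0.648, -0.244, 0.008]), (333, [0.649, -0.243, 0.014]), (335, [0.649, -0.242, 0.02]), (337, [0.65, -0.242, 0.024]), (339, [0.651, -0.242, 0.025]), (341, [0.652, -0.243, 0.026]), (343, [0.657, -0.249, 0.001])]
[(325, [0.636, -0.272, 0.004]), (327, [0.637, -0.272, 0.005]), (329, [0.638, -0.272, 0.005]), (331, [0.639, -0.27, 0.013]), (333, [0.64, -0.268, 0.02]), (335, [0.641, -0.267, 0.025]), (337, [0.642, -0.268, 0.025]), (339, [0.643, -0.268, 0.025]), (341, [0.647, -0.277, 0.001]), (343, [0.648, -0.277, 0.001])]
```

View pics/w4c.png

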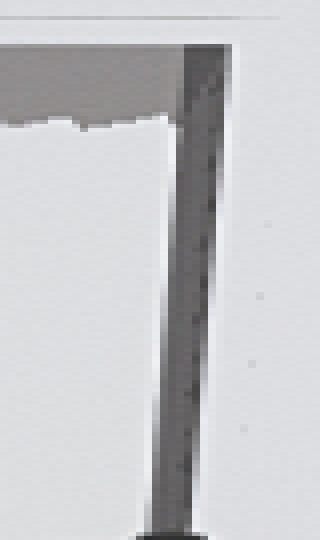

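View pics/s4c.png

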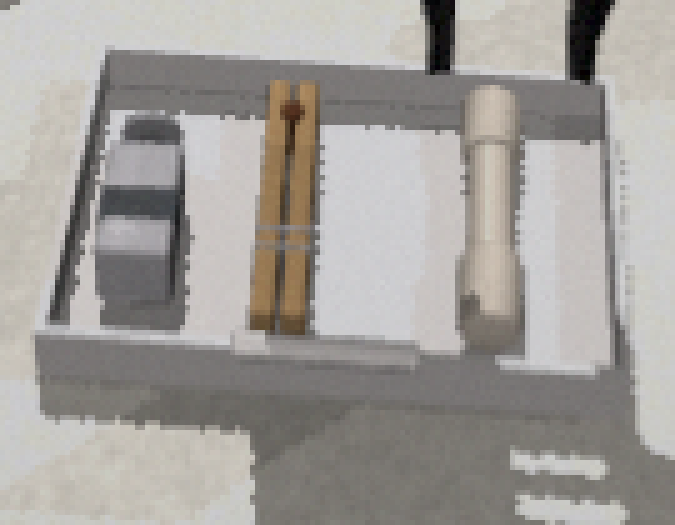

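The pestle lies flat in the tray's free half. The interface can't yaw the tray level once the tool is tilted, so I'll align it to the rack's yaw now. I'll pinch its −y wall and turn it about 10° on the bench.

>>> send_rows --steps '[0.024,-0.0017,0.043,0.02,0,0.024,-0.0017,0.043,0.06,0,0.024,-0.0017,0.043,0.085,0,0.024,-0.0017,0.043,0.095,0,0.024,-0.0017,0.043,0.095,0,0.0,-0.0017,0.043,0.095,0,0.0,-0.0017,0.043,0.095,0,0.0,-0.0017,0.043,0.095,0]' --force 40

```text
time: 6.08
position: [0.641, -0.2673, 0.006]
tool_rot: [0.816, 0.578, 0.005, 0.007]
ft_force: [3.4, -1.0, -0.4]
grip_width: 0.0035
```

>>> send_rows --steps '[0,0,0,0,-0.03,0,0,0,0,-0.06,0,0,0,0,-0.09,0,0,0,0,-0.12,0,0,0,0,-0.15,0,0,0,0,-0.178,0,0,0,0,-0.178,0,0,0,0,-0.178]'

```text
time: 7.08
position: [0.6408, -0.2671, 0.0059]
tool_rot: [0.762, 0.648, 0.004, 0.007]
ft_force: [-0.3, 5.1, 1.8]
grip_width: 0.0039
```

```bash
python3 snap.py 5 side scene; python3 - <<'E'
from h import *
from scipy.spatial import cKDTree
c=load("side5");P=cloud(c).reshape(-1,3);P=P[~np.isnan(P[:,2])]
b=P[(P[:,0]>.38)&(P[:,0]<.68)&(P[:,1]>-.37)&(P[:,1]<-.12)&(P[:,2]>.017)&(P[:,2]<.027)]
d=cKDTree(b).query(b,k=8)[0][:,-1];b=b[d<.006]
r=cv2.minAreaRect((b[:,:2]*1000).astype(np.float32));print(r,cv2.boxPoints(r).round(1).tolist())
E
```

```text
t 7.08 p [ 0.6408 -0.2671  0.0059] F [-0.3  5.1  1.8] w 0.0039 q [-0.558  0.878  1.387  0.006  0.861 -0.4  ]
[[0.161, 0.987, 0.016], [0.987, -0.161, -0.004], [-0.002, 0.016, -1.0]]
((543.8656005859375, -249.06484985351562), (141.87588500976562, 215.6465301513672), 78.88349151611328) [[424.3999938964844, -297.8999938964844], [636.0, -339.5], [663.2999877929688, -200.1999969482422], [451.70001220703125, -158.6999969482422]]
```

View pics/side5.png

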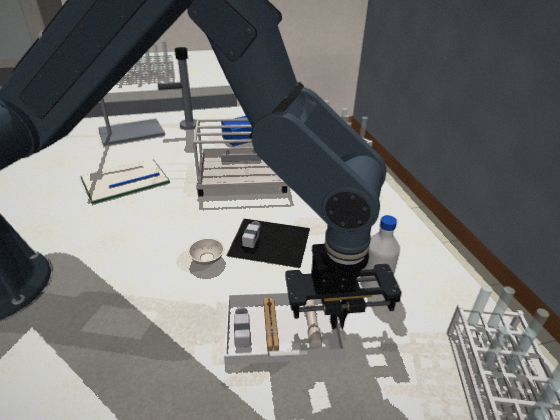

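>>> send_rows --steps '[0.02,0,0,0,0,0.024,0,0,0,0,0.024,0,0,-0.03,0,0.024,0,0,-0.08,0,0.06,0,-0.05,-0.14,0,0.06,0,-0.08,-0.18,0,0.06,0,-0.08,-0.2,0]'

```text
time: 8.05
position: [0.5572, -0.2542, 0.2078]
tool_rot: [0.762, 0.648, 0.004, 0.009]
ft_force: [-0.1, -0.3, -0.8]
grip_width: 0.0461
```

```bash
cat > tray.py <<'E'
import sys
from h import *
from scipy.spatial import cKDTree
c=load(sys.argv[1]);P=cloud(c).reshape(-1,3);P=P[~np.isnan(P[:,2])]
b=P[(P[:,0]>.38)&(P[:,0]<.68)&(P[:,1]>-.37)&(P[:,1]<-.12)&(P[:,2]>.017)&(P[:,2]<.027)]
d=cKDTree(b).query(b,k=8)[0][:,-1];b=b[d<.006]
r=cv2.minAreaRect((b[:,:2]*1000).astype(np.float32));print(r,cv2.boxPoints(r).round(1).tolist())
h=P[(P[:,0]>.42)&(P[:,0]<.62)&(P[:,1]>-.42)&(P[:,1]<-.3)&(P[:,2]>.06)&(P[:,2]<.12)];
if len(h):
    print("handle",len(h),h.mean(0),h.min(0),h.max(0))
E
python3 snap.py 6 side scene wrist; python3 tray.py side6; python3 tray.py scene6;python3 tray.py wrist6
```

```text
t 8.05 p [ 0.5572 -0.2542  0.2078] F [-0.1 -0.3 -0.8] w 0.0461 q [-0.612  0.519  1.496  0.004  1.108 -0.453]
[[0.161, 0.987, 0.017], [0.987, -0.161, -0.008], [-0.005, 0.018, -1.0]]
((540.00146484375, -247.95944213867188), (142.31243896484375, 207.8017578125), 78.57552337646484) [[424.1000061035156, -297.1000061035156], [627.7000122070312, -338.29998779296875], [655.9000244140625, -198.8000030517578], [452.29998779296875, -157.60000610351562]]
handle 255 [ 0.51862617 -0.35546802  0.08177128] [ 0.48963494 -0.36425088  0.06813537] [ 0.5479083  -0.33648483  0.08601923]
((542.7091064453125, -246.5181427001953), (138.63055419921875, 198.22610473632812), 79.0548095703125) [[432.20001220703125, -295.79998779296875], [626.9000244140625, -333.3999938964844], [653.2000122070312, -197.3000030517578], [458.6000061035156, -159.60000610351562]]
handle 184 [ 0.52436733 -0.34383795  0.07324967] [ 0.49365588 -0.36283087  0.06004672] [ 0.55482335 -0.32710915  0.08697688]
((540.1629028320312, -247.3907012939453), (138.27658081054688, 209.0047149658203), 78.46906280517578) [[423.8999938964844, -294.20001220703125], [628.7000122070312, -336.0], [656.4000244140625, -200.5], [451.6000061035156, -158.8000030517578]]
handle 706 [ 0.51990357 -0.35177356  0.08387384] [ 0.48958093 -0.36285269  0.07806927] [ 0.54848033 -0.34306453  0.08748163]
```

View pics/wrist6.png

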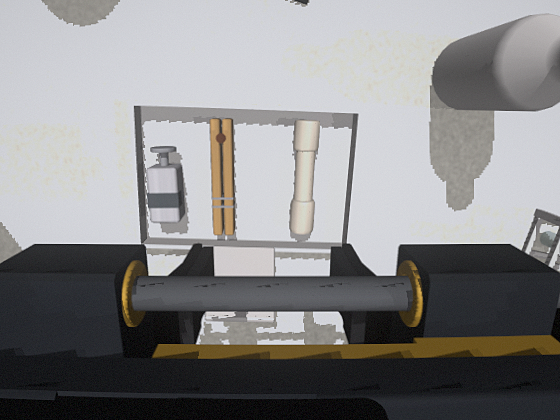

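View pics/side6.png

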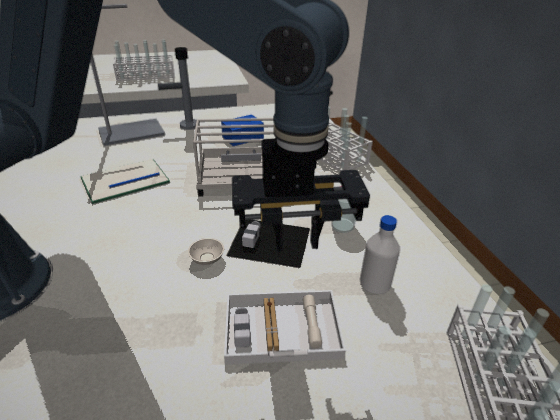

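The tray yaw is now about 78.6°, with the rack at about 80.7°. Gripping along the lean needs a 35° tool tilt, and the interface only turns about the tool's z. I'll model the arm's kinematics to see whether the "out of reach" behaviour can give that tilt.

```bash
python3 - <<'E'
import numpy as np
S=[([-.17852,.52841,1.43392,0,1.18142,-.17852],[.62425,.00015,.2216]),
([-.217,.665,1.56,0,.917,.27],[.6139,-.0215,.1028]),
([-.215,.654,1.555,0,.925,.272],[.6162,-.0208,.1104]),
([-.575,.686,1.471,.005,.975,-.234],[.5968,-.253,.1117]),
([-.57,.699,1.477,.005,.948,-.234],[.6003,-.2515,.1024]),
([-.558,.878,1.387,.006,.861,-.4],[.6408,-.2671,.0059]),
([-.612,.519,1.496,.004,1.108,-.453],[.5572,-.2542,.2078])]
A=[];b=[]
for q,p in S:
    c,s=np.cos(q[0]),np.sin(q[0]);rho=p[0]*c+p[1]*s;lat=-p[0]*s+p[1]*c
    t2=q[1];t3=q[1]+q[2];t5=t3+q[4]
    print(round(rho,4),round(lat,4),round(t5,4))
    # rho=a+L2 s2+L3 s3+e c3 + Lt s5 ; z=h+L2 c2+L3 c3 - e s3+Lt c5
    A.append([1,0,np.sin(t2),np.sin(t3),np.sin(t5)]);b.append(rho)
    A.append([0,1,np.cos(t2),np.cos(t3),np.cos(t5)]);b.append(p[2])
A=np.array(A);b=np.array(b)
# tie: h unknown with Lt unknown: check
x,r,rk,sv=np.linalg.lstsq(A,b,rcond=None);print(x,rk,sv,(A@x-b).round(4))
# fix Lt guess
for Lt in (.2,.25,.3,.35):
    y=np.linalg.lstsq(A[:,:4],b-A[:,4]*Lt,rcond=None);print(Lt,y[0],(A[:,:4]@y[0]+A[:,4]*Lt-b).round(4))
E
```

```text
0.6143 0.111 3.1437
0.6041 0.1112 3.142
0.6065 0.1111 3.134
0.6384 0.1122 3.132
0.6411 0.1122 3.124
0.685 0.1127 3.126
0.6021 0.1121 3.123
[-0.0134297   0.33253188  0.49401119  0.4018374   0.37995989] 5 [4.51329413 3.81252999 0.23234941 0.20151969 0.01395546] [-0.0081  0.0043  0.006  -0.006   0.0063 -0.0051 -0.0005  0.0009  0.0005
 -0.0002 -0.0036  0.0052 -0.0006  0.0011]
0.2 [-0.01237439  0.14949949  0.4969868   0.40044369] [-0.0064  0.0043  0.0078 -0.0059  0.0067 -0.005  -0.0005  0.0008 -0.0009
 -0.0003 -0.0041  0.0049 -0.0027  0.0012]
0.25 [-0.0126676   0.20035315  0.49616006  0.40083092] [-0.0069  0.0043  0.0073 -0.0059  0.0066 -0.0051 -0.0005  0.0008 -0.0005
 -0.0002 -0.004   0.0049 -0.0021  0.0012]
0.3 [-0.01296081  0.25120682  0.49533332  0.40121815] [-0.0073  0.0043  0.0068 -0.006   0.0065 -0.0051 -0.0005  0.0008 -0.0001
 -0.0002 -0.0038  0.005  -0.0015  0.0011]
0.35 [-0.01325401  0.30206048  0.49450658  0.40160537] [-0.0078  0.0043  0.0063 -0.006   0.0064 -0.0051 -0.0005  0.0008  0.0003
 -0.0002 -0.0037  0.0051 -0.0009  0.0011]
```

```bash
python3 - <<'E'
from h import *
c=load("side6");P=cloud(c)
for n in ["side6","scene6"]:
    P=cloud(load(n)).reshape(-1,3);P=P[~np.isnan(P[:,2])]
    # tall things
    for x0 in np.arange(-.4,1.2,.1):
        print(n,round(x0,1),[ (round(float(np.percentile(s[:,2],99)),2) if len(s:=P[(P[:,0]>x0)&(P[:,0]<x0+.1)&(P[:,1]>y0)&(P[:,1]<y0+.1)&(P[:,2]<1.5)])>3 else None) for y0 in np.arange(-.7,1.2,.1)])
E
```

```text
side6 -0.4 [None, None, None, None, None, None, None, None, None, None, None, None, None, None, None, None, None, None, None]
side6 -0.3 [None, None, None, None, None, None, None, None, None, None, None, None, None, None, None, None, None, None, None]
side6 -0.2 [None, None, None, None, None, None, None, None, None, None, None, -0.0, None, None, None, None, None, None, 0.34]
side6 -0.1 [None, None, None, None, None, None, None, None, 0.0, 0.0, 0.0, 0.0, 0.0, None, None, None, None, None, -0.11]
side6 -0.0 [None, None, None, 0.0, 0.0, 0.0, 0.14, 0.32, 0.35, 0.0, 0.0, 0.0, 0.0, 0.0, 0.0, 0.0, None, -0.0, 0.0]
side6 0.1 [None, None, None, 0.0, 0.0, 0.0, 0.01, 0.51, 0.48, 0.01, 0.01, 0.01, 0.01, 0.26, 0.01, 0.0, None, 0.0, 0.0]
side6 0.2 [None, None, None, 0.0, 0.0, 0.0, 0.0, 0.51, 0.47, 0.01, 0.01, 0.01, 0.0, 0.4, 0.01, 0.0, None, 0.0, 0.0]
side6 0.3 [None, None, None, 0.0, 0.0, 0.0, 0.03, 0.5, 0.0, 0.0, 0.01, 0.01, 0.0, 0.4, 0.05, -0.0, None, 0.0, 0.0]
side6 0.4 [None, None, 0.0, 0.08, 0.56, 0.02, 0.03, 0.03, 0.0, 0.15, 0.15, 0.15, 0.0, 0.27, 0.27, 0.0, None, -0.0, 0.0]
side6 0.5 [None
[... 2103 characters left out ...]
, 0.01, 0.04, 0.15, 0.15, 0.0, 0.06, None, None, None, None, None, None]
scene6 0.7 [0.01, 0.15, 0.08, 0.0, 0.0, 0.17, 0.1, 0.1, 0.02, 0.0, 0.15, 0.15, 0.0, None, None, None, None, None, None]
scene6 0.8 [0.08, 0.15, 0.15, 0.15, 0.0, 0.0, 0.0, 0.09, 0.02, 0.15, 0.15, 0.15, None, None, None, None, None, None, None]
scene6 0.9 [0.0, 0.0, 0.14, 0.08, 0.0, 0.0, 0.0, 0.0, 0.0, 0.08, 0.15, 0.08, None, None, None, None, None, None, None]
scene6 1.0 [-0.74, -0.74, -0.74, -0.74, -0.74, -0.74, -0.74, None, None, None, None, None, None, None, None, None, None, None, None]
scene6 1.1 [-0.74, -0.74, -0.74, -0.74, -0.74, -0.74, -0.74, None, None, None, None, None, None, None, None, None, None, None, None]
```

```bash
python3 - <<'E'
from h import *
P=cloud(load("side6"))
for u,v in [(77,8),(85,40),(92,80),(100,110),(130,130),(181,55),(184,90),(188,122),(168,86),(105,8),(125,10)]:
    w=P[v-2:v+3,u-4:u+5].reshape(-1,3);w=w[~np.isnan(w[:,2])];w=w[np.argmin(np.linalg.norm(w-load("side6")["extrinsics"][:3,3],axis=1))];print(u,v,w.round(3))
E
```

```text
77 8 [0.271 0.041 0.503]
85 40 [0.264 0.083 0.449]
92 80 [0.181 0.657 0.2  ]
100 110 [0.182 0.658 0.095]
130 130 [0.26  0.653 0.011]
181 55 [0.451 0.676 0.253]
184 90 [0.454 0.679 0.136]
188 122 [0.447 0.672 0.015]
168 86 [0.393 0.682 0.153]
105 8 [0.305 0.1   0.495]
125 10 [0.224 2.056 0.137]
```

>>> send_rows --steps '[0.06,0.045,-0.017,-0.03,0,0.06,0.089,-0.034,-0.061,0,0.06,0.134,-0.051,-0.091,0,0.06,0.178,-0.068,-0.121,0,0.06,0.223,-0.085,-0.151,0,0.06,0.268,-0.102,-0.182,0,0.06,0.312,-0.119,-0.212,0,0.06,0.357,-0.136,-0.242,0]'

```text
time: 9.2
position: [0.4781, 0.1226, 0.4429]
tool_rot: [0.762, 0.648, 0.004, 0.009]
ft_force: [0.5, -0.0, 0.5]
grip_width: 0.0605
```

>>> send_rows --steps '[0.06,0.04,-0.035,-0.01,0,0.06,0.08,-0.075,-0.02,0,0.06,0.125,-0.11,-0.03,0,0.06,0.165,-0.15,-0.04,0,0.06,0.2,-0.185,-0.05,0,0.06,0.2,-0.24,-0.06,0,0.06,0.2,-0.3,-0.07,0,0.06,0.2,-0.36,-0.08,0]'

```text
time: 10.2
position: [0.1524, 0.3792, 0.5137]
tool_rot: [0.762, 0.648, 0.002, 0.009]
ft_force: [-0.4, 1.0, 0.5]
grip_width: 0.0601
```

```bash
python3 snap.py 7
```

```text
t 10.2 p [0.1524 0.3792 0.5137] F [-0.4  1.   0.5] w 0.0601 q [ 0.929 -0.019  1.412 -0.02   1.748  1.086]
[[0.161, 0.987, 0.016], [0.987, -0.16, -0.011], [-0.008, 0.017, -1.0]]
```

>>> send_rows --steps '[0.06,-0.01,-0.06,-0.03,0,0.06,-0.02,-0.12,-0.06,0,0.06,-0.03,-0.185,-0.09,0,0.06,-0.03,-0.185,-0.14,0,0.06,-0.03,-0.185,-0.19,0,0.06,-0.03,-0.185,-0.19,0]'

```text
time: 10.95
position: [-0.038, 0.3833, 0.7027]
tool_rot: [0.761, 0.648, 0.005, 0.008]
ft_force: [-0.1, 0.2, 0.3]
grip_width: 0.06
```

```bash
python3 snap.py 8
```

```text
t 10.95 p [-0.038   0.3833  0.7027] F [-0.1  0.2  0.3] w 0.06 q [ 1.392 -0.017  0.938 -0.023  2.222  1.538]
[[0.159, 0.987, 0.017], [0.987, -0.159, -0.005], [-0.002, 0.018, -1.0]]
```

>>> send_rows --steps '[0.06,0,0,-0.05,0,0.06,0,0,-0.1,0,0.06,0,0,-0.15,0,0.06,0,0,-0.18,0,0.06,0,0,-0.18,0]'

```text
time: 11.58
position: [-0.0398, 0.3804, 0.8475]
tool_rot: [0.761, 0.648, 0.014, 0.0]
ft_force: [0.3, 1.0, -0.1]
grip_width: 0.0597
```

```bash
python3 snap.py 9
```

```text
t 11.57 p [-0.0398  0.3804  0.8475] F [ 0.3  1.  -0.1] w 0.0597 q [ 1.396  0.138  0.337 -0.038  2.645  1.522]
[[0.159, 0.987, 0.021], [0.987, -0.16, 0.018], [0.021, 0.018, -1.0]]
```

>>> send_rows --steps '[0.06,-0.05,0,-0.03,0,0.06,-0.1,0,-0.03,0,0.06,-0.1,0,-0.03,0]'

```text
time: 11.95
position: [-0.0571, 0.2773, 0.8582]
tool_rot: [0.761, 0.648, 0.021, -0.005]
ft_force: [0.1, -0.7, -0.1]
grip_width: 0.0602
```

```bash
python3 snap.py 10
```

```text
t 11.95 p [-0.0571  0.2773  0.8582] F [ 0.1 -0.7 -0.1] w 0.0602 q [ 1.393 -0.041  0.496 -0.039  2.646  1.517]
[[0.158, 0.987, 0.025], [0.987, -0.159, 0.036], [0.039, 0.019, -0.999]]
```

```bash
cat > kin.py <<'E'
import numpy as np
from scipy.optimize import least_squares
S=[([-.17852,.52841,1.43392,0,1.18142,-.17852],[.62425,.00015,.2216]),
([-.217,.665,1.56,0,.917,.27],[.6139,-.0215,.1028]),
([-.558,.878,1.387,.006,.861,-.4],[.6408,-.2671,.0059]),
([-.612,.519,1.496,.004,1.108,-.453],[.5572,-.2542,.2078]),
([.929,-.019,1.412,-.02,1.748,1.086],[.1524,.3792,.5137]),
([1.392,-.017,.938,-.023,2.222,1.538],[-.038,.3833,.7027]),
([1.396,.138,.337,-.038,2.645,1.522],[-.0398,.3804,.8475]),
([1.393,-.041,.496,-.039,2.646,1.517],[-.0571,.2773,.8582])]
def rz(p,q):
    a,h,L2,L3,e,Lt=p;t2=q[1];t3=q[1]+q[2];t5=t3+q[4]
    return np.array([a+L2*np.sin(t2)+L3*np.sin(t3)+e*np.cos(t3)+Lt*np.sin(t5),h+L2*np.cos(t2)+L3*np.cos(t3)-e*np.sin(t3)+Lt*np.cos(t5)])
def f(p):
    out=[]
    for q,x in S:
        rho=x[0]*np.cos(q[0])+x[1]*np.sin(q[0]);out+=list(rz(p,q)-[rho,x[2]])
    out+= [0.02*(p[5]-.35),]
    return out
r=least_squares(f,[0,.3,.5,.4,0,.35]);P=r.x
if __name__=="__main__":
    print(P.round(3),np.round(r.fun,4))
    for t in np.radians([2,10,20,30,35]):
        for q3 in (.25,.5,.8):
            s=.49-t; q=[0,s-q3,q3,0,2.65]; print(round(np.degrees(t)),q3,round(q[1],2),rz(P,q).round(3))
E
python3 kin.py
```

```text
[-0.     0.29   0.587  0.392  0.113  0.321] [-0.0001 -0.     -0.0002 -0.0004  0.0001  0.0002  0.0001  0.0001 -0.
 -0.     -0.0001  0.0002 -0.     -0.0001  0.0002 -0.     -0.0006]
2 0.25 0.21 [0.405 0.846]
2 0.5 -0.04 [0.259 0.858]
2 0.8 -0.34 [0.087 0.824]
10 0.25 0.07 [0.324 0.897]
10 0.5 -0.18 [0.178 0.889]
10 0.8 -0.48 [0.012 0.831]
20 0.25 -0.11 [0.213 0.944]
20 0.5 -0.36 [0.071 0.91 ]
20 0.8 -0.66 [-0.082  0.825]
30 0.25 -0.28 [0.097 0.971]
30 0.5 -0.53 [-0.038  0.913]
30 0.8 -0.83 [-0.174  0.803]
35 0.25 -0.37 [0.037 0.977]
35 0.5 -0.62 [-0.092  0.908]
35 0.8 -0.92 [-0.218  0.786]
```

My kinematic model fits the readings to under 1 mm. Pushing past the reach limit does tilt the tool outward, and the tilt then persists. I'll do it at about 0.5 m radius on the left: move there, then push up in stages.

>>> send_rows --steps '[0.06,0.05,0,0.04,0,0.06,0.1,0,0.07,0,0.06,0.16,0,0.1,0,0.06,0.21,0,0.1,0,0.06,0.237,0,0.1,0,0.06,0.237,0,0.1,0]'

```text
time: 12.7
position: [-0.0159, 0.5184, 0.762]
tool_rot: [0.761, 0.648, 0.017, -0.002]
ft_force: [0.3, -0.3, -0.7]
grip_width: 0.0599
```

>>> send_rows --steps '[0.06,0,0,-0.03,0,0.06,0,0,-0.06,0,0.06,0,0,-0.09,0,0.06,0,0,-0.12,0,0.06,0,0,-0.15,0,0.06,0,0,-0.15,0]'

```text
time: 13.45
position: [-0.0173, 0.4472, 0.8348]
tool_rot: [0.761, 0.648, 0.012, -0.003]
ft_force: [-0.5, 0.3, 0.2]
grip_width: 0.06
```

```bash
python3 snap.py 11
```

```text
t 13.45 p [-0.0173  0.4472  0.8348] F [-0.5  0.3  0.2] w 0.06 q [ 1.366  0.253  0.22  -0.021  2.646  1.508]
[[0.159, 0.987, 0.014], [0.987, -0.159, 0.02], [0.022, 0.011, -1.0]]
```

>>> send_rows --steps '[0.06,-0.05,0,-0.05,0,0.06,-0.1,0,-0.1,0,0.06,-0.15,0,-0.15,0,0.06,-0.2,0,-0.2,0,0.06,-0.2,0,-0.25,0,0.06,-0.2,0,-0.3,0,0.06,-0.2,0,-0.35,0,0.06,-0.2,0,-0.4,0]'

```text
time: 14.45
position: [-0.0579, 0.3874, 0.8745]
tool_rot: [0.76, 0.647, 0.051, -0.033]
ft_force: [0.3, 0.0, 0.3]
grip_width: 0.0599
```

```bash
python3 snap.py 12
```

```text
t 14.45 p [-0.0579  0.3874  0.8745] F [0.3 0.  0.3] w 0.0599 q [ 1.449  0.156  0.219 -0.045  2.646  1.568]
[[0.157, 0.987, 0.036], [0.98, -0.16, 0.116], [0.12, 0.017, -0.993]]
```

```bash
python3 -c "
from rig import robot
o=robot.get_obs();print(o['q'],o['joint_velocities'])"
```

```text
[ 1.44915993  0.15582758  0.21945979 -0.04507866  2.64585805  1.56780198] [ 0.03832787  0.01804061 -0.00101059  0.01389    -0.00336451  0.05327544]
```

>>> send_rows --steps '[0.06,-0.06,0,0.0,0,0.06,-0.12,0,-0.02,0,0.06,-0.18,0,-0.04,0,0.06,-0.24,0,-0.06,0,0.06,-0.3,0,-0.08,0,0.06,-0.36,0,-0.1,0,0.06,-0.36,0,-0.12,0,0.06,-0.36,0,-0.14,0]'

```text
time: 15.45
position: [-0.1344, 0.0461, 0.8643]
tool_rot: [0.757, 0.648, 0.061, -0.058]
ft_force: [0.8, 1.2, 0.2]
grip_width: 0.06
```

```bash
python3 snap.py 13
```

```text
t 15.45 p [-0.1344  0.0461  0.8643] F [0.8 1.2 0.2] w 0.06 q [ 2.259 -0.277  0.64  -0.254  2.646  2.181]
[[0.152, 0.988, 0.017], [0.974, -0.153, 0.167], [0.168, -0.008, -0.986]]
```

```bash
cat > go.py <<'E'
# usage: go.py x y z [x y z ...]: tool-frame offsets from the current pose to world points
import sys;from rig import robot
import numpy as np
from scipy.spatial.transform import Rotation as R
o=robot.get_obs();M=R.from_quat(o["tool_rot"]).as_matrix()
for w in np.array(sys.argv[1:],float).reshape(-1,3):
    d=w-o["position"];print((M.T@d).round(4),round(np.linalg.norm(d),3))
E
python3 go.py -.09 .4 .8 -.1 .6 .62 -.11 .8 .42; python3 - <<'E'
from h import *
print(proj(load("side6"),[[-.111,.95,.3],[-.111,.95,0],[-.111,.8,.3],[0.1,.95,.3]]))
E
```

```text
[ 0.3407 -0.0096  0.1232] 0.362
[ 0.5038 -0.0485  0.3339] 0.606
[ 0.6636 -0.0872  0.5643] 0.875
[[  2.12763658  24.93495638]
 [ 32.75912002 110.22334441]
 [-11.19896954  35.72601406]
 [ 71.3043411   23.63058457]]
```

>>> send_rows --steps '[0.06,0.05,0,0.01,0,0.06,0.11,0,0.03,0,0.06,0.17,0,0.05,0,0.06,0.225,-0.005,0.07,0,0.06,0.28,-0.008,0.1,0,0.06,0.34,-0.01,0.123,0,0.06,0.375,-0.018,0.165,0,0.06,0.41,-0.025,0.21,0]'

```text
time: 16.45
position: [-0.0927, 0.4784, 0.7314]
tool_rot: [0.757, 0.648, 0.061, -0.058]
ft_force: [-0.5, 0.5, 0.0]
grip_width: 0.0599
```

>>> send_rows --steps '[0.06,0.035,-0.01,0.045,0,0.06,0.07,-0.02,0.09,0,0.06,0.105,-0.025,0.135,0,0.06,0.14,-0.035,0.18,0,0.06,0.175,-0.045,0.225,0,0.06,0.21,-0.05,0.27,0,0.06,0.25,-0.06,0.32,0]'

```text
time: 17.32
position: [-0.1078, 0.784, 0.4577]
tool_rot: [0.757, 0.648, 0.061, -0.057]
ft_force: [-0.2, 0.2, -0.1]
grip_width: 0.0602
```

```bash
python3 snap.py 14 side
```

```text
t 17.32 p [-0.1078  0.784   0.4577] F [-0.2  0.2 -0.1] w 0.0602 q [ 1.574  0.587  0.712 -0.018  1.676  1.726]
[[0.154, 0.988, 0.018], [0.974, -0.154, 0.165], [0.166, -0.008, -0.986]]
```

View pics/side14.png

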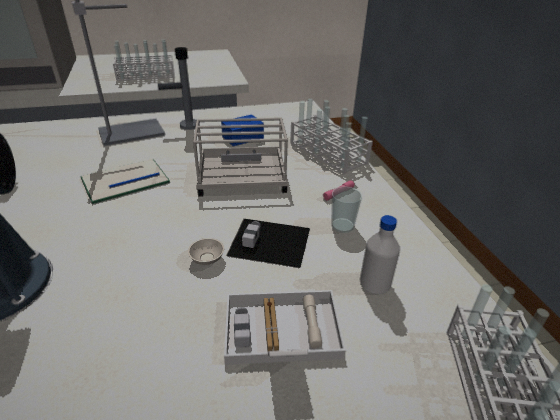

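>>> send_rows --steps '[0.06,0.05,-0.007,-0.023,0,0.06,0.1,-0.014,-0.045,0,0.06,0.14,-0.02,-0.065,0,0.06,0.2,-0.029,-0.09,0,0.06,0.25,-0.036,-0.112,0,0.06,0.3,-0.043,-0.135,0]'

```text
time: 18.12
position: [-0.0916, 0.8734, 0.5014]
tool_rot: [0.756, 0.647, 0.071, -0.073]
ft_force: [0.1, -0.9, -0.4]
grip_width: 0.0596
```

```bash
python3 snap.py 15
```

```text
t 18.12 p [-0.0916  0.8734  0.5014] F [ 0.1 -0.9 -0.4] w 0.0596 q [ 1.552  0.79   0.218 -0.009  1.93   1.702]
[[0.153, 0.988, 0.013], [0.968, -0.153, 0.202], [0.201, -0.019, -0.979]]
```

>>> send_rows --steps '[0.06,0.9,-0.13,-0.35,0,0.06,0.9,-0.13,-0.35,0,0.06,0.9,-0.13,-0.35,0,0.06,0.9,-0.13,-0.35,0]'

```text
time: 18.62
position: [-0.0721, 0.8886, 0.5059]
tool_rot: [0.754, 0.645, 0.085, -0.092]
ft_force: [0.3, 0.1, 0.2]
grip_width: 0.0599
```

```bash
python3 snap.py 16
```

```text
t 18.62 p [-0.0721  0.8886  0.5059] F [0.3 0.1 0.2] w 0.0599 q [1.526 0.788 0.219 0.002 1.884 1.682]
[[0.153, 0.988, 0.009], [0.957, -0.15, 0.248], [0.246, -0.029, -0.969]]
```

>>> send_rows --steps '[0.06,0.9,-0.13,-0.33,0,0.06,0.9,-0.13,-0.33,0,0.06,0.9,-0.13,-0.33,0,0.06,0.9,-0.13,-0.33,0,0.06,0.9,-0.13,-0.33,0,0.06,0.9,-0.13,-0.33,0,0.06,0.9,-0.13,-0.33,0,0.06,0.9,-0.13,-0.33,0]'

```text
time: 19.62
position: [-0.0469, 0.8993, 0.5183]
tool_rot: [0.751, 0.643, 0.099, -0.111]
ft_force: [-0.2, -0.2, -0.7]
grip_width: 0.0598
```

```bash
python3 snap.py 17
```

```text
t 19.62 p [-0.0469  0.8993  0.5183] F [-0.2 -0.2 -0.7] w 0.0598 q [1.494 0.778 0.219 0.017 1.847 1.655]
[[0.152, 0.988, 0.006], [0.944, -0.148, 0.294], [0.292, -0.039, -0.956]]
```

>>> send_rows --steps '[0.06,0.9,-0.13,-0.3,0]'

```text
time: 19.75
position: [-0.0442, 0.9088, 0.5256]
tool_rot: [0.748, 0.642, 0.111, -0.127]
ft_force: [-0.3, 0.9, -0.9]
grip_width: 0.0599
```

>>> send_rows --steps '[0.06,0.9,-0.13,-0.3,0]'

```text
time: 19.88
position: [-0.0413, 0.917, 0.5363]
tool_rot: [0.745, 0.639, 0.124, -0.143]
ft_force: [-0.1, -0.0, -0.9]
grip_width: 0.06
```

>>> send_rows --steps '[0.06,0.9,-0.13,-0.28,0]'

```text
time: 20.0
position: [-0.0388, 0.9247, 0.5481]
tool_rot: [0.742, 0.637, 0.137, -0.159]
ft_force: [0.3, -1.1, 0.0]
grip_width: 0.0601
```

```bash
python3 snap.py 18
```

```text
t 20.0 p [-0.0388  0.9247  0.5481] F [ 0.3 -1.1  0. ] w 0.0601 q [1.48  0.757 0.219 0.037 1.743 1.647]
[[0.152, 0.988, 0.001], [0.901, -0.139, 0.411], [0.407, -0.062, -0.911]]
```

Single-row calls give about 2.3° of tilt each, so this works. The tilt is now 24°.

>>> send_rows --steps '[0.06,0.9,-0.12,-0.2,0]'

```text
time: 20.12
position: [-0.0358, 0.9342, 0.5581]
tool_rot: [0.738, 0.634, 0.151, -0.176]
ft_force: [-0.8, 0.2, 0.8]
grip_width: 0.0605
```

>>> send_rows --steps '[0.06,0.9,-0.12,-0.18,0]'

```text
time: 20.25
position: [-0.0329, 0.9434, 0.5678]
tool_rot: [0.734, 0.63, 0.164, -0.193]
ft_force: [-0.2, -0.0, 0.7]
grip_width: 0.0599
```

>>> send_rows --steps '[0.06,0.9,-0.12,-0.16,0]'

```text
time: 20.38
position: [-0.0301, 0.9519, 0.5788]
tool_rot: [0.73, 0.627, 0.177, -0.209]
ft_force: [-0.3, 0.6, -0.5]
grip_width: 0.0601
```

```bash
python3 snap.py 19
```

```text
t 20.38 p [-0.0301  0.9519  0.5788] F [-0.3  0.6 -0.5] w 0.0601 q [1.467 0.742 0.219 0.058 1.629 1.638]
[[0.152, 0.988, -0.003], [0.841, -0.128, 0.526], [0.52, -0.083, -0.85]]
```

>>> send_rows --steps '[0.06,0.9,-0.1,-0.05,0]'

```text
time: 20.5
position: [-0.0264, 0.9629, 0.587]
tool_rot: [0.725, 0.623, 0.191, -0.225]
ft_force: [0.4, 0.0, -0.5]
grip_width: 0.0599
```

```bash
python3 snap.py 20
```

```text
t 20.5 p [-0.0264  0.9629  0.587 ] F [ 0.4  0.  -0.5] w 0.0599 q [1.462 0.741 0.218 0.066 1.586 1.634]
[[0.152, 0.988, -0.004], [0.817, -0.123, 0.564], [0.557, -0.089, -0.826]]
```

>>> send_rows --steps '[0.06,0.033,-0.003,-0.001,0]'

```text
time: 20.62
position: [-0.0234, 0.9683, 0.5917]
tool_rot: [0.722, 0.62, 0.198, -0.234]
ft_force: [0.3, 0.0, -0.2]
grip_width: 0.0601
```

```bash
python3 snap.py 21
```

```text
t 20.62 p [-0.0234  0.9683  0.5917] F [ 0.3  0.  -0.2] w 0.0601 q [1.458 0.74  0.219 0.07  1.564 1.631]
[[0.152, 0.988, -0.005], [0.803, -0.121, 0.583], [0.576, -0.092, -0.812]]
```

Tilt along the tray's x is 35.1°. Heading back towards the handle, then a 90° turn about the tool's z.

```bash
python3 go.py -.03 .6 .66 .2 .47 .6 .42 .25 .5  .52 0 .42
```

```text
[-0.2576  0.0318 -0.2701] 0.375
[-0.3616  0.2804 -0.2982] 0.546
[-0.5624  0.5337 -0.3463] 0.849
[-0.7941  0.6701 -0.4275] 1.124
```

>>> send_rows --steps '[0.06,-0.04,0.005,-0.04,0,0.06,-0.08,0.01,-0.083,0,0.06,-0.12,0.015,-0.126,0,0.06,-0.165,0.02,-0.172,0,0.06,-0.21,0.026,-0.22,0,0.06,-0.257,0.032,-0.27,0,0.06,-0.277,0.085,-0.276,0,0.06,-0.297,0.135,-0.282,0]'

```text
time: 21.62
position: [0.0656, 0.5468, 0.6395]
tool_rot: [0.721, 0.621, 0.2, -0.235]
ft_force: [0.7, 0.9, -1.0]
grip_width: 0.06
```

```bash
python3 snap.py 22;  python3 go.py .2 .47 .6 .42 .25 .5  .52 0 .42
```

```text
t 21.62 p [0.0656 0.5468 0.6395] F [ 0.7  0.9 -1. ] w 0.06 q [ 1.09  -0.086  1.308  0.285  1.359  1.258]
[[0.149, 0.989, -0.004], [0.801, -0.118, 0.587], [0.58, -0.09, -0.81]]
[-0.0644  0.1456 -0.0136] 0.16
[-0.2659  0.3982 -0.0625] 0.483
[-0.4976  0.534  -0.1449] 0.744
```

>>> send_rows --steps '[0.06,-0.025,0.05,-0.005,0,0.06,-0.045,0.1,-0.01,0,0.06,-0.065,0.146,-0.014,0,0.06,-0.105,0.19,-0.024,0,0.06,-0.145,0.24,-0.034,0,0.06,-0.185,0.295,-0.044,0,0.06,-0.225,0.345,-0.053,0,0.06,-0.266,0.398,-0.0625,0]'

```text
time: 22.62
position: [0.4103, 0.2587, 0.505]
tool_rot: [0.721, 0.621, 0.201, -0.234]
ft_force: [0.9, 1.0, 0.1]
grip_width: 0.0603
```

```bash
python3 snap.py 23;  python3 go.py   .52 0 .42 .53 -.25 .3 .523 -.399 .143
```

```text
t 22.62 p [0.4103 0.2587 0.505 ] F [0.9 1.  0.1] w 0.0603 q [-0.078  0.017  1.543  0.626  1.625  0.092]
[[0.148, 0.989, -0.0], [0.801, -0.12, 0.587], [0.581, -0.087, -0.809]]
[-0.2401  0.1469 -0.0831] 0.294
[-0.5084  0.1973 -0.1328] 0.561
[-0.7199  0.222  -0.0932] 0.759
```

Continuing to D and E while turning.

>>> send_rows --steps '[0.06,-0.045,0.03,-0.016,0.17,0.06,-0.09,0.06,-0.033,0.34,0.06,-0.14,0.09,-0.05,0.51,0.06,-0.19,0.12,-0.067,0.68,0.06,-0.24,0.147,-0.083,0.85,0.06,-0.295,0.157,-0.093,1.02,0.06,-0.35,0.167,-0.103,1.19,0.06,-0.4,0.177,-0.113,1.36]'

```text
time: 23.62
position: [0.5263, -0.1513, 0.348]
tool_rot: [0.951, 0.026, 0.009, -0.308]
ft_force: [1.8, 0.6, -0.1]
grip_width: 0.0597
```

```bash
python3 snap.py 24;  python3 go.py   .53 -.25 .3 .523 -.399 .143
```

```text
t 23.62 p [ 0.5263 -0.1513  0.348 ] F [ 1.8  0.6 -0.1] w 0.0597 q [-0.741  0.456  1.362  0.457  1.756  0.76 ]
[[0.998, 0.056, 0.001], [0.045, -0.809, 0.586], [0.034, -0.585, -0.81]]
[-0.0023  0.1082 -0.019 ] 0.11
[-0.0213  0.3202  0.0209] 0.322
```

>>> send_rows --steps '[0.05,-0.003,0.05,-0.005,0.08,0.05,-0.005,0.105,-0.01,0.16,0.05,-0.01,0.16,-0.01,0.218,0.05,-0.014,0.215,0.0,0.218,0.045,-0.018,0.27,0.01,0.218,0.045,-0.021,0.32,0.021,0.218,0.045,-0.021,0.32,0.021,0.218]'

```text
time: 24.5
position: [0.5216, -0.4003, 0.1384]
tool_rot: [0.947, -0.079, -0.026, -0.309]
ft_force: [0.2, 1.2, 0.6]
grip_width: 0.0451
```

```bash
python3 snap.py 25 side scene wrist;  python3 go.py .522 -.329 .046; python3 tray.py side25
```

```text
t 24.5 p [ 0.5216 -0.4003  0.1384] F [0.2 1.2 0.6] w 0.0451 q [-0.981  0.89   1.085  0.337  1.703  0.708]
[[0.986, -0.166, 0.0], [-0.134, -0.797, 0.589], [-0.097, -0.581, -0.808]]
[-0.002   0.0014  0.1203] 0.12
((494.2290344238281, -239.83969116210938), (141.06298828125, 114.38321685791016), 78.89513397216797) [[424.5, -298.0], [536.7999877929688, -320.1000061035156], [563.9000244140625, -181.60000610351562], [451.70001220703125, -159.60000610351562]]
handle 12 [ 0.49101553 -0.3512804   0.08091887] [ 0.48918182 -0.35431604  0.07811693] [ 0.49354001 -0.34837725  0.08358198]
```

View pics/wrist25.png

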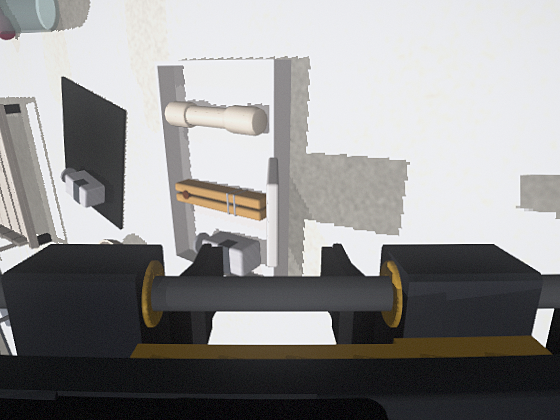

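View pics/side25.png

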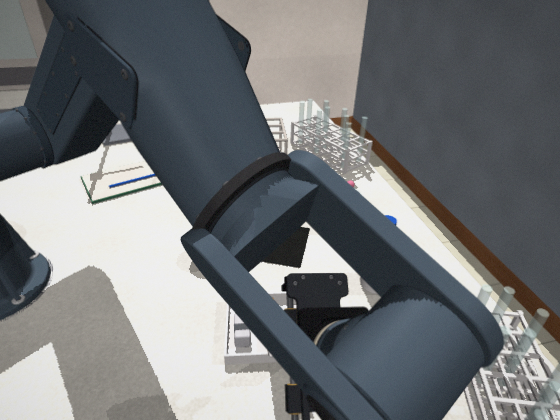

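View pics/scene25.png

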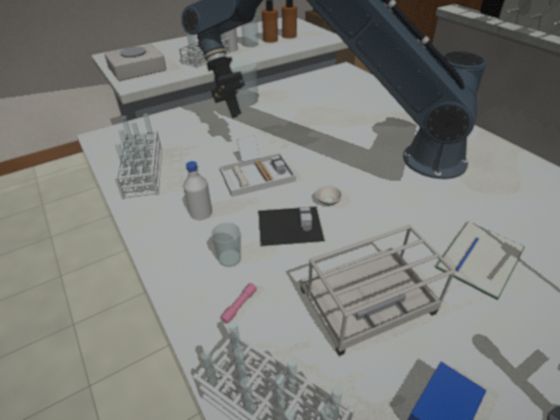

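```bash
python3 - <<'E'
from h import *
from rig import robot
from scipy.spatial.transform import Rotation as R
c=load("wrist25");P=cloud(c)
o=robot.get_obs();M=R.from_quat(o["tool_rot"]).as_matrix();p=o["position"]
for v in (165,185,205,225,245,260):
    row=P[v,255:290];L=(row-p)@M
    k=(L[:,2]<.12)&(np.abs(L[:,1])<.03)
    print(v,np.where(k)[0][[0,-1]]+255,"y",L[k,1].min().round(4),L[k,1].max().round(4),"z",L[k,2].min().round(4),L[k,2].max().round(4),"x",L[k,0].mean().round(4), "w",row[k].mean(0).round(4))
E
```

```text
165 [269 276] y -0.0014 0.0038 z 0.1178 0.1191 x 0.0297 w [ 0.5534 -0.3341  0.0448]
185 [266 278] y -0.0029 0.0046 z 0.0698 0.0736 x 0.0236 w [ 0.5473 -0.3604  0.0834]
205 [266 278] y -0.003 0.0047 z 0.0715 0.0744 x 0.0105 w [ 0.5343 -0.3581  0.084 ]
225 [266 278] y -0.0032 0.0047 z 0.0729 0.0764 x -0.0034 w [ 0.5206 -0.3553  0.0838]
245 [267 278] y -0.0026 0.0048 z 0.075 0.0781 x -0.018 w [ 0.5062 -0.3523  0.0833]
260 [267 277] y -0.0027 0.0041 z 0.0761 0.0788 x -0.029 w [ 0.4954 -0.3503  0.084 ]
```

The wrist view shows the tab edge-on, parallel to the jaws and centred to 1 mm (columns 266–278), with its measured thickness close to 8 mm. Descending 120 mm and gripping at 60 N.

>>> send_rows --steps '[0.045,-0.002,0.001,0.05,0,0.045,-0.002,0.001,0.09,0,0.045,-0.002,0.001,0.115,0,0.045,-0.002,0.001,0.12,0,0.0,-0.002,0.001,0.12,0,0.0,-0.002,0.001,0.12,0,0.0,-0.002,0.001,0.12,0]' --force 60

```text
time: 25.52
position: [0.5225, -0.33, 0.0474]
tool_rot: [0.949, -0.077, -0.023, -0.306]
ft_force: [-0.2, 0.2, 0.2]
grip_width: 0.0228
```

>>> send_rows --steps '[0.0,0,0,0,0,0.0,0,0,0,0]'

```text
time: 25.78
position: [0.5227, -0.3305, 0.0479]
tool_rot: [0.949, -0.077, -0.022, -0.306]
ft_force: [-0.2, 0.5, 2.8]
grip_width: 0.0077
```

```bash
python3 snap.py 26 wrist scene
```

```text
t 25.77 p [ 0.5227 -0.3305  0.0479] F [-0.2  0.5  2.8] w 0.0077 q [-0.926  0.938  1.274  0.365  1.456  0.666]
[[0.987, -0.16, 0.005], [-0.132, -0.801, 0.583], [-0.089, -0.577, -0.812]]
```

View pics/wrist26.png

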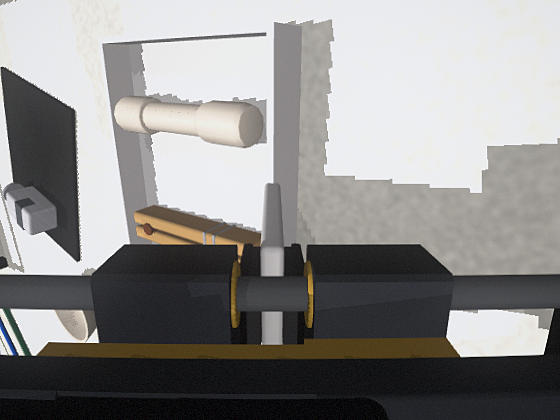

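>>> send_rows --steps '[0.0,-0.001,-0.006,-0.008,0,0.0,-0.002,-0.012,-0.017,0,0.0,-0.003,-0.02,-0.028,0,0.0,-0.0045,-0.029,-0.041,0,0.0,-0.0045,-0.029,-0.041,0]'

```text
time: 26.5
position: [0.5235, -0.3315, 0.1002]
tool_rot: [0.949, -0.077, -0.021, -0.304]
ft_force: [0.4, -1.1, -5.1]
grip_width: 0.0075
```

```bash
python3 snap.py 27 wrist side scene
```

```text
t 26.5 p [ 0.5235 -0.3315  0.1002] F [ 0.4 -1.1 -5.1] w 0.0075 q [-0.926  0.869  1.262  0.363  1.527  0.693]
[[0.987, -0.158, 0.007], [-0.133, -0.803, 0.581], [-0.086, -0.574, -0.814]]
```

View pics/wrist27.png

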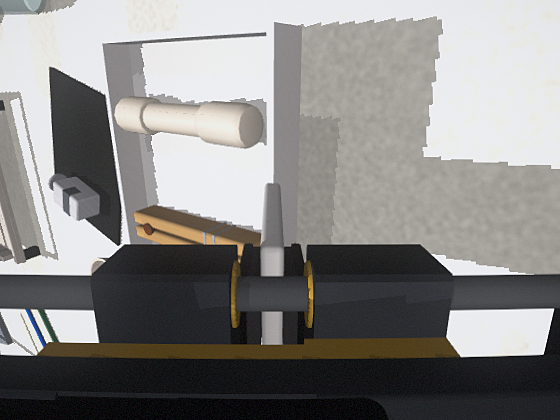

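View pics/scene27.png

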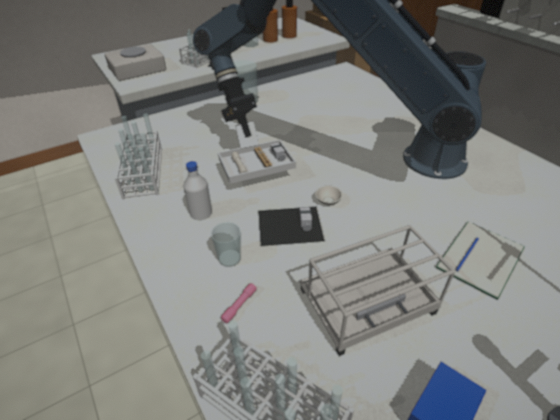

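```bash
cat > lev.py <<'E'
import sys
from h import *
from rig import robot
c=load(sys.argv[1]);P=cloud(c)
pts=np.array([P[v,u] for v,u in [(60,285),(100,285),(140,285),(180,285),(210,287),(60,112),(100,120),(140,128),(200,140)] ])
names="rim -x (285col)x5, lead wall x4";print(pts.round(4).tolist())
# floor plane: bright pixels in tray
m=np.zeros(P.shape[:2],bool);m[60:90,150:262]=1;m[155:195,170:262]=1
F=P[m];F=F[~np.isnan(F[:,2])]
A=np.c_[F[:,:2],np.ones(len(F))]
for _ in range(4):
    x=np.linalg.lstsq(A,F[:,2],rcond=None)[0];r=F[:,2]-A@x;k=np.abs(r)<.004;F=F[k];A=A[k]
print("floor slopes dz/dx,dz/dy deg",np.degrees(x[:2]).round(2),"z mean",F[:,2].mean().round(4),F.mean(0).round(3),len(F))
E
python3 lev.py wrist27; python3 lev.py wrist26
```

```text
[[0.6141, -0.3337, 0.0675], [0.5961, -0.3301, 0.0672], [0.5767, -0.3253, 0.0654], [0.556, -0.3217, 0.0656], [0.5387, -0.3184, 0.0634], [0.6422, -0.203, 0.0712], [0.6159, -0.2063, 0.0744], [0.5895, -0.1924, 0.0664], [0.5438, -0.1828, 0.0624]]
floor slopes dz/dx,dz/dy deg [ 0.08 -0.18] z mean 0.057 [ 0.588 -0.265  0.057] 7012
[[0.6132, -0.3323, 0.0147], [0.5952, -0.329, 0.0147], [0.5758, -0.3247, 0.0136], [0.5549, -0.3202, 0.0128], [0.5375, -0.3166, 0.0101], [0.6413, -0.202, 0.0191], [0.615, -0.2061, 0.0229], [0.5886, -0.1911, 0.0143], [0.543, -0.1822, 0.0109]]
floor slopes dz/dx,dz/dy deg [-0.06  0.07] z mean 0.0048 [ 0.587 -0.264  0.005] 7015
```

The lift is rigid and level (floor slopes under 0.3°), weighs 5 N, and all three parts are in place. Raising, then carrying to the front of the rack.

```bash
python3 go.py .5235 -.33 .15  .5225 -.15 .155 .5215 .035 .155
```

```text
[-0.0036 -0.0304 -0.0418] 0.052
[-0.0289 -0.1774  0.0591] 0.189
[-0.0543 -0.3255  0.167 ] 0.37
```

>>> send_rows --steps '[0.0,-0.001,-0.01,-0.013,0,0.0,-0.003,-0.022,-0.03,0,0.0,-0.005,-0.035,-0.038,0,0.0,-0.009,-0.056,-0.024,0,0.0,-0.014,-0.085,-0.004,0,0.0,-0.019,-0.115,0.016,0,0.0,-0.025,-0.148,0.038,0,0.0,-0.029,-0.177,0.059,0]'

```text
time: 27.65
position: [0.5222, -0.1487, 0.1562]
tool_rot: [0.949, -0.077, -0.022, -0.305]
ft_force: [0.7, -0.2, -4.8]
grip_width: 0.0077
```

```bash
python3 go.py .5215 .035 .155
```

```text
[-0.0248 -0.1465  0.1081] 0.184
```

>>> send_rows --steps '[0.0,-0.005,-0.03,0.022,0,0.0,-0.01,-0.06,0.044,0,0.0,-0.015,-0.09,0.066,0,0.0,-0.019,-0.115,0.085,0,0.0,-0.023,-0.135,0.1,0,0.0,-0.0248,-0.1465,0.108,0,0.0,-0.0248,-0.1465,0.108,0]'

```text
time: 28.52
position: [0.5213, 0.0357, 0.1557]
tool_rot: [0.949, -0.076, -0.022, -0.305]
ft_force: [0.1, -0.5, -5.1]
grip_width: 0.0075
```

```bash
python3 snap.py 28 wrist side scene; python3 lev.py wrist28
```

```text
t 28.52 p [0.5213 0.0357 0.1557] F [ 0.1 -0.5 -5.1] w 0.0075 q [-0.474  0.596  1.757  0.599  1.174  0.909]
[[0.988, -0.157, 0.004], [-0.13, -0.802, 0.582], [-0.088, -0.576, -0.813]]
[[0.6118, 0.0337, 0.1232], [0.5939, 0.0376, 0.1222], [0.5745, 0.0414, 0.1218], [0.5537, 0.0456, 0.1212], [0.5363, 0.0492, 0.1186], [0.6397, 0.1648, 0.1267], [0.6144, 0.1702, 0.1241], [0.5869, 0.1761, 0.1215], [0.5412, 0.1846, 0.1181]]
floor slopes dz/dx,dz/dy deg [ 0.01 -0.06] z mean 0.1125 [0.586 0.102 0.113] 7012
```

View pics/scene28.png

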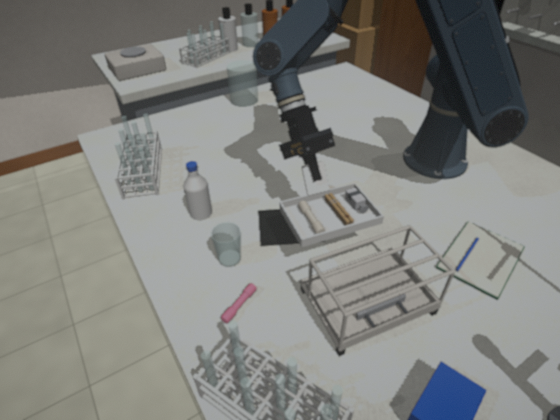

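View pics/side28.png

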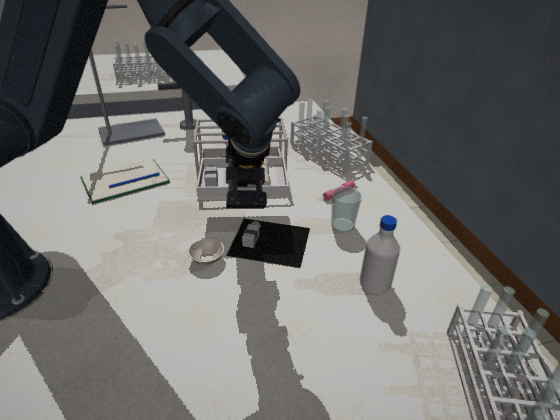

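View pics/wrist28.png

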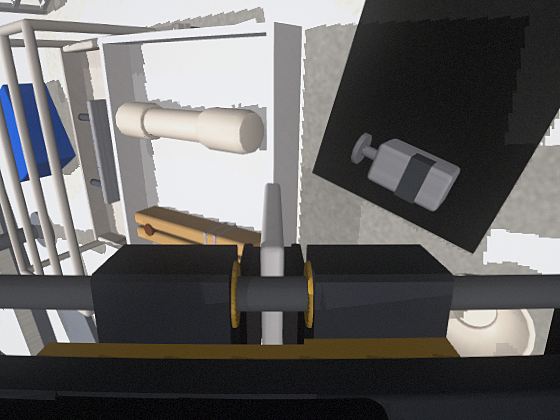

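```bash
cat > rel.py <<'E'
import sys
from h import *
from scipy.spatial import cKDTree
n,z0,z1=sys.argv[1],float(sys.argv[2]),float(sys.argv[3])
P=cloud(load(n)).reshape(-1,3);P=P[~np.isnan(P[:,2])]
def rect(b):
    d=cKDTree(b).query(b,k=8)[0][:,-1];b=b[d<.006]
    r=cv2.minAreaRect((b[:,:2]*1000).astype(np.float32));print(np.round(r[0],1),np.round(r[1],1),round(r[2],2),cv2.boxPoints(r).round(1).tolist(),len(b))
def box(x0,x1,y0,y1,z0,z1): return P[(P[:,0]>x0)&(P[:,0]<x1)&(P[:,1]>y0)&(P[:,1]<y1)&(P[:,2]>z0)&(P[:,2]<z1)]
print("tray");rect(box(.40,.68,.04,.205,z0,z1))
print("roof");rect(box(.40,.75,.21,.42,.135,.155))
E
python3 rel.py scene28 .122 .137; python3 rel.py side28 .122 .137;python3 rel.py wrist28 .122 .137
```

```text
tray
[542.8 118.3] [141.1 209.1] 79.39 [[427.0, 68.19999694824219], [632.5999755859375, 29.799999237060547], [658.5, 168.39999389648438], [453.0, 206.89999389648438]] 1372
roof
[573.  320.8] [146.9 251.4] 80.56 [[437.0, 268.8999938964844], [685.0, 227.6999969482422], [709.0, 372.6000061035156], [461.1000061035156, 413.8999938964844]] 2279
tray
[536.4 114.6] [144.4 204. ] 79.01 [[422.5, 63.099998474121094], [622.7000122070312, 24.200000762939453], [650.2999877929688, 166.0], [450.1000061035156, 204.89999389648438]] 373
roof
[569.9 314. ] [146.  244.9] 79.74 [[436.3999938964844, 263.8999938964844], [677.4000244140625, 220.3000030517578], [703.4000244140625, 364.0], [462.3999938964844, 407.6000061035156]] 287
tray
[567.2 111.2] [144.6 150.1] 78.61 [[479.29998779296875, 55.20000076293945], [626.4000244140625, 25.5], [655.0, 167.1999969482422], [507.8999938964844, 196.89999389648438]] 13523
roof
[571.7 317.6] [144.6 249.8] 80.32 [[436.3999938964844, 267.29998779296875], [682.5999755859375, 225.3000030517578], [707.0, 367.8999938964844], [460.70001220703125, 409.8999938964844]] 8123
```

Tray-to-rack lateral offset is about −1.5 mm (three views gave −3.2, 0.1 and −1.1 mm), and the yaw difference is about 1.5°. Lowering to entry height and advancing.

```bash
python3 - <<'E'
from rig import robot
import numpy as np
from scipy.spatial.transform import Rotation as R
o=robot.get_obs();M=R.from_quat(o["tool_rot"]).as_matrix()
x=np.array([.163,.987,0]);y=np.array([-.987,.163,0])
for s,l,z in [(0,0,-.0655),(.03,.0015,-.0655),(.06,.0015,-.0655),(.09,.0015,-.0655),(.12,.0015,-.0655)]:
    print(s,(M.T@(x*s+y*l+[0,0,z])).round(4))
E
```

```text
0 [0.0057 0.0377 0.0533]
0.03 [0.0051 0.0132 0.0707]
0.06 [ 0.006  -0.0113  0.0879]
0.09 [ 0.0069 -0.0359  0.1052]
0.12 [ 0.0078 -0.0604  0.1224]
```

>>> send_rows --steps '[0.0,0.0015,0.01,0.013,0,0.0,0.0035,0.024,0.033,0,0.0,0.0055,0.036,0.051,0,0.0,0.0057,0.0377,0.0533,0,0.0,0.0054,0.025,0.062,0,0.0,0.0051,0.0132,0.0707,0,0.0,0.0051,0.0132,0.0707,0]'

```text
time: 29.55
position: [0.525, 0.0656, 0.0903]
tool_rot: [0.949, -0.075, -0.022, -0.305]
ft_force: [-0.5, 1.0, -4.6]
grip_width: 0.0079
```

```bash
python3 snap.py 29 wrist scene side
```

```text
t 29.55 p [0.525  0.0656 0.0903] F [-0.5  1.  -4.6] w 0.0079 q [-0.42   0.707  1.796  0.671  1.031  0.841]
[[0.988, -0.156, 0.005], [-0.13, -0.803, 0.582], [-0.087, -0.576, -0.813]]
```

View pics/scene29.png

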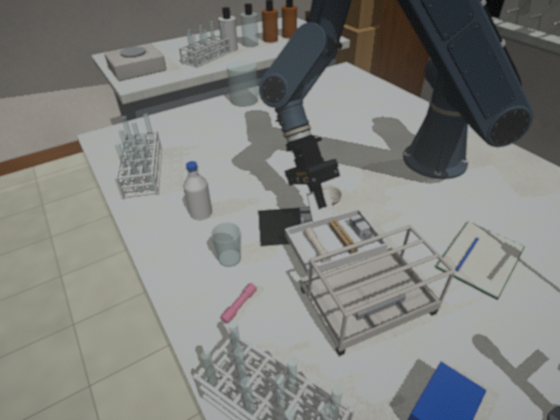

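View pics/wrist29.png

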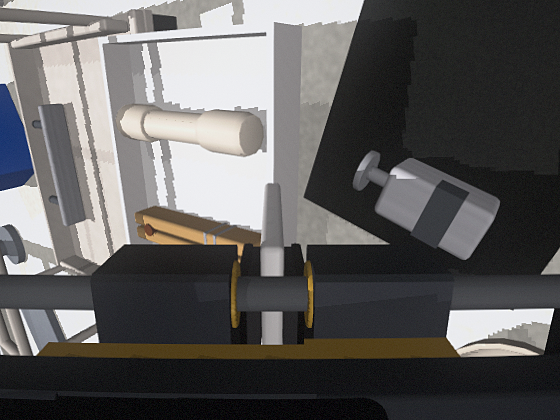

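>>> send_rows --steps '[0.0,0.0003,-0.012,0.0085,0,0.0,0.001,-0.0245,0.0173,0,0.0,0.0015,-0.037,0.026,0,0.0,0.002,-0.049,0.0345,0,0.0,0.0025,-0.0615,0.043,0,0.0,0.003,-0.0735,0.0518,0,0.0,0.003,-0.0735,0.0518,0]'

```text
time: 30.58
position: [0.5403, 0.1539, 0.0898]
tool_rot: [0.949, -0.075, -0.021, -0.304]
ft_force: [-0.9, 0.2, -5.0]
grip_width: 0.0076
```

```bash
python3 snap.py 30 wrist scene side; python3 lev.py wrist30; python3 - <<'E'
from h import *
P=cloud(load("scene30")).reshape(-1,3)
E
```

```text
t 30.57 p [0.5403 0.1539 0.0898] F [-0.9  0.2 -5. ] w 0.0076 q [-0.251  0.71   1.786  0.754  0.969  0.936]
[[0.988, -0.156, 0.005], [-0.13, -0.803, 0.581], [-0.087, -0.575, -0.814]]
[[0.6309, 0.1521, 0.0571], [0.6129, 0.1558, 0.0563], [0.5936, 0.1592, 0.0565], [0.5726, 0.1642, 0.0547], [0.5556, 0.1668, 0.0534], [0.6587, 0.283, 0.0608], [0.6333, 0.2879, 0.0585], [0.6059, 0.2935, 0.056], [0.5602, 0.3026, 0.0522]]
floor slopes dz/dx,dz/dy deg [ 0.1  -0.14] z mean 0.0466 [0.605 0.221 0.047] 6952
```

View pics/scene30.png

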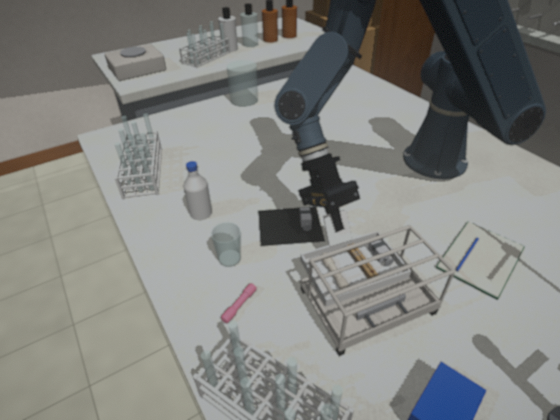

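View pics/wrist30.png

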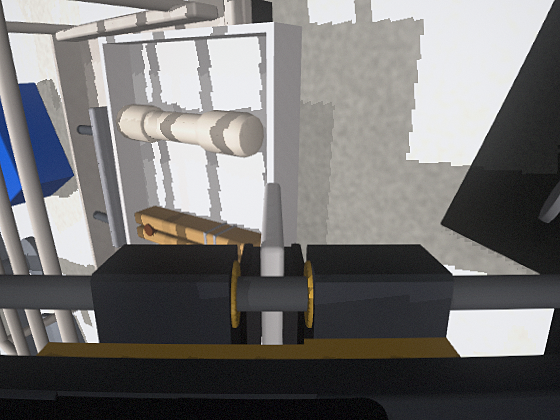

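```bash
python3 - <<'E'
from h import *
c=load("wrist30");P=cloud(c)
O=np.array([.567,.286,0]);X=np.array([.163,.987,0]);Y=np.array([-.987,.163,0])
for u in (70,100,130,160,190):
    for v in range(0,60,3):
        p=P[v,u];q=p-O
        print(u,v,"x%.0f y%.0f z%.0f"%(q@X*1000,q@Y*1000,p[2]*1000),end=" | ")
    print()
# bar
for u,v in [(95,130),(100,170),(108,200),(85,150)]:
    p=P[v,u]-O;print("bar",u,v,"x%.0f y%.0f z%.0f"%(p@X*1000,p@Y*1000,p[2]*1000))
for u,v in [(110,100),(118,150),(290,100),(290,200),(285,60)]:
    p=P[v,u]-O;print("tray",u,v,"x%.0f y%.0f z%.0f"%(p@X*1000,p@Y*1000,p[2]*1000))
E
```

```text
70 0 x-36 y-115 z110 | 70 3 x162 y-151 z-0 | 70 6 x162 y-149 z0 | 70 9 x162 y-146 z1 | 70 12 x163 y-143 z1 | 70 15 x165 y-141 z0 | 70 18 x163 y-138 z2 | 70 21 x167 y-136 z0 | 70 24 x167 y-133 z1 | 70 27 x99 y-121 z38 | 70 30 x78 y-116 z51 | 70 33 x78 y-114 z51 | 70 36 x79 y-112 z50 | 70 39 x88 y-111 z46 | 70 42 x105 y-110 z37 | 70 45 x104 y-108 z38 | 70 48 x103 y-105 z39 | 70 51 x103 y-103 z39 | 70 54 x104 y-101 z40 | 70 57 x104 y-98 z40 | 
100 0 x-37 y-117 z95 | 100 3 x-34 y-116 z93 | 100 6 x113 y-142 z-0 | 100 9 x111 y-139 z1 | 100 12 x113 y-137 z0 | 100 15 x113 y-135 z1 | 100 18 x115 y-133 z-0 | 100 21 x36 y-118 z50 | 100 24 x36 y-116 z50 | 100 27 x37 y-114 z51 | 100 30 x37 y-112 z51 | 100 33 x40 y-111 z49 | 100 36 x55 y-110 z40 | 100 39 x12 y-104 z67 | 100 42 x13 y-102 z67 | 100 45 x13 y-100 z67 | 100 48 x15 y-99 z66 | 100 51 x15 y-97 z67 | 100 54 x15 y-95 z67 | 100 57 x74 y-97 z31 | 
130 0 x-38 y-119 z78 | 130 3 x-38 y-117 z78 | 130 6 x-35 y-116 z76 | 130 9 x68 y-134 z0 | 130 12 x68 y-132 z1 | 130 15 x2 y-118 z50 | 130 18 x0 y-116 z51 | 130 21 x0 y-114 z52 | 130 24 x2 y-113 z50 
[... 722 characters left out ...]
 
190 0 x-3 y-132 z1 | 190 3 x-54 y-118 z50 | 190 6 x-54 y-117 z50 | 190 9 x-54 y-115 z50 | 190 12 x-55 y-113 z51 | 190 15 x-53 y-112 z50 | 190 18 x-51 y-111 z48 | 190 21 x-42 y-111 z40 | 190 24 x-33 y-111 z31 | 190 27 x-33 y-109 z31 | 190 30 x-71 y-102 z68 | 190 33 x-70 y-100 z67 | 190 36 x-70 y-99 z67 | 190 39 x-57 y-99 z55 | 190 42 x-48 y-98 z47 | 190 45 x-49 y-96 z48 | 190 48 x-48 y-95 z47 | 190 51 x-48 y-93 z48 | 190 54 x-47 y-92 z47 | 190 57 x-47 y-90 z46 | 
bar 95 130 x61 y-41 z53
bar 100 170 x63 y-9 z53
bar 108 200 x59 y17 z53
bar 85 150 x104 y-20 z41
tray 110 100 x13 y-66 z66
tray 118 150 x14 y-32 z65
tray 290 100 x-121 y-66 z52
tray 290 200 x-119 y-13 z50
tray 285 60 x-122 y-85 z57
```

Frame confirmed: the guide face is at y = −111 mm, the deck at z = 30 mm, and the tray is centred with about 8 mm gaps. Its underside is at 43 mm, which clears the lip. Pushing in 61 mm.

>>> send_rows --steps '[0.0,0.0003,-0.009,0.0063,0,0.0,0.0007,-0.018,0.0127,0,0.0,0.001,-0.027,0.019,0,0.0,0.0013,-0.035,0.0246,0,0.0,0.0017,-0.043,0.0302,0,0.0,0.002,-0.0499,0.0351,0,0.0,0.002,-0.0499,0.0351,0,0.0,0.002,-0.0499,0.0351,0]'

```text
time: 31.72
position: [0.5511, 0.212, 0.0897]
tool_rot: [0.95, -0.076, -0.021, -0.304]
ft_force: [-0.6, -6.2, -2.1]
grip_width: 0.0078
```

```bash
python3 snap.py 31 wrist scene side; python3 lev.py wrist31; python3 - <<'E'
from h import *
c=load("wrist31");P=cloud(c)
O=np.array([.567,.286,0]);X=np.array([.163,.987,0]);Y=np.array([-.987,.163,0])
for v in (70,100,130,160,190,205):
    print(v,[ "u%d x%.0f y%.0f z%.0f"%(u,(P[v,u]-O)@X*1000,(P[v,u]-O)@Y*1000,P[v,u,2]*1000) for u in (264,270,276,282,288,294,300,306,312)])
for v in (70,100,130,160): print(v,[ "u%d x%.0f y%.0f z%.0f"%(u,(P[v,u]-O)@X*1000,(P[v,u]-O)@Y*1000,P[v,u,2]*1000) for u in range(80,135,6)])
E
```

```text
t 31.73 p [0.5511 0.212  0.0897] F [-0.6 -6.2 -2.1] w 0.0078 q [-0.14   0.718  1.759  0.798  0.933  1.014]
[[0.988, -0.157, 0.007], [-0.132, -0.804, 0.58], [-0.085, -0.574, -0.815]]
[[0.6418, 0.2102, 0.0568], [0.6237, 0.2138, 0.0563], [0.6044, 0.2179, 0.0554], [0.5835, 0.2221, 0.0547], [0.5661, 0.2257, 0.0522], [0.6697, 0.3405, 0.0608], [0.6444, 0.3465, 0.0578], [0.617, 0.351, 0.0561], [0.5713, 0.3606, 0.0519]]
floor slopes dz/dx,dz/dy deg [ 0.25 -0.17] z mean 0.0467 [0.616 0.279 0.047] 6944
70 ['u264 x-43 y-82 z46', 'u270 x-61 y-82 z67', 'u276 x-62 y-82 z64', 'u282 x-62 y-82 z59', 'u288 x-62 y-82 z54', 'u294 x-63 y-82 z50', 'u300 x-54 y-82 z29', 'u306 x-59 y-82 z31', 'u312 x-62 y-82 z30']
100 ['u264 x-42 y-67 z47', 'u270 x-60 y-68 z66', 'u276 x-62 y-68 z64', 'u282 x-62 y-68 z59', 'u288 x-62 y-68 z53', 'u294 x-62 y-67 z48', 'u300 x-56 y-66 z31', 'u306 x-59 y-66 z31', 'u312 x-63 y-66 z31']
130 ['u264 x-42 y-51 z47', 'u270 x-60 y-54 z67', 'u276 x-62 y-54 z64', 'u282 x-62 y-53 z59', 'u288 x-62 y-53 z54', 'u294 x-61 y-52 z47', 'u300 x-55 y-49 z30', 'u306 x-59 y-50 z31', 'u312 x-63 y-50 z
[... 783 characters left out ...]
', 'u128 x72 y-86 z48', 'u134 x69 y-86 z46']
100 ['u80 x-38 y-74 z147', 'u86 x-39 y-73 z145', 'u92 x-36 y-73 z141', 'u98 x197 y-62 z-0', 'u104 x103 y-66 z51', 'u110 x72 y-67 z65', 'u116 x72 y-67 z61', 'u122 x73 y-66 z56', 'u128 x72 y-66 z52', 'u134 x71 y-66 z48']
130 ['u80 x-36 y-63 z147', 'u86 x-39 y-64 z147', 'u92 x-38 y-63 z144', 'u98 x206 y-32 z0', 'u104 x105 y-44 z54', 'u110 x77 y-47 z66', 'u116 x73 y-47 z64', 'u122 x58 y-48 z69', 'u128 x50 y-49 z70', 'u134 x44 y-49 z70']
160 ['u80 x-35 y-53 z149', 'u86 x-37 y-53 z148', 'u92 x-39 y-53 z146', 'u98 x-39 y-52 z144', 'u104 x204 y-0 z0', 'u110 x106 y-20 z52', 'u116 x75 y-26 z66', 'u122 x74 y-25 z62', 'u128 x74 y-24 z57', 'u134 x73 y-24 z53']
```

View pics/wrist31.png

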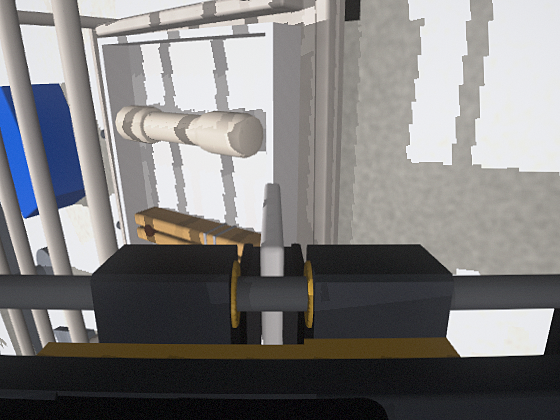

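The back wall is 7 mm behind the lip and the spring reaction is 6 N. Lowering 13 mm onto the deck.

>>> send_rows --steps '[0.0,0.0004,0.0023,0.0033,0,0.0,0.0007,0.0046,0.0065,0,0.0,0.001,0.0066,0.0094,0,0.0,0.0011,0.0075,0.0106,0,0.0,0.0011,0.0075,0.0106,0]'

```text
time: 32.5
position: [0.551, 0.2114, 0.078]
tool_rot: [0.949, -0.076, -0.021, -0.304]
ft_force: [-0.9, -8.7, 4.8]
grip_width: 0.0079
```

```bash
python3 snap.py 32 wrist; python3 lev.py wrist32; python3 - <<'E'
from h import *
c=load("wrist32");P=cloud(c)
O=np.array([.567,.286,0]);X=np.array([.163,.987,0]);Y=np.array([-.987,.163,0])
for v in (70,130,190):
    print(v,[ "u%d x%.0f z%.0f"%(u,(P[v,u]-O)@X*1000,P[v,u,2]*1000) for u in range(264,340,6)])
E
```

```text
t 32.5 p [0.551  0.2114 0.078 ] F [-0.9 -8.7  4.8] w 0.0079 q [-0.142  0.739  1.762  0.811  0.918  0.99 ]
[[0.988, -0.156, 0.007], [-0.131, -0.803, 0.581], [-0.085, -0.575, -0.814]]
[[0.6418, 0.21, 0.0445], [0.6237, 0.2136, 0.0441], [0.6043, 0.2175, 0.0435], [0.5835, 0.2215, 0.0432], [0.5662, 0.2247, 0.0411], [0.6697, 0.3407, 0.0488], [0.6443, 0.346, 0.0462], [0.6169, 0.3502, 0.0446], [0.5713, 0.3596, 0.0406]]
floor slopes dz/dx,dz/dy deg [-0.05 -0.06] z mean 0.0348 [0.616 0.278 0.035] 6928
70 ['u264 x-43 z35', 'u270 x-61 z54', 'u276 x-62 z52', 'u282 x-63 z47', 'u288 x-63 z43', 'u294 x-63 z37', 'u300 x-63 z32', 'u306 x-71 z38', 'u312 x-74 z38', 'u318 x-76 z36', 'u324 x-76 z31', 'u330 x-78 z27', 'u336 x-68 z1']
130 ['u264 x-42 z35', 'u270 x-61 z55', 'u276 x-63 z53', 'u282 x-62 z47', 'u288 x-62 z41', 'u294 x-62 z35', 'u300 x-63 z31', 'u306 x-71 z39', 'u312 x-74 z38', 'u318 x-76 z35', 'u324 x-77 z31', 'u330 x-78 z25', 'u336 x-69 z0']
190 ['u264 x-62 z63', 'u270 x-67 z65', 'u276 x-69 z63', 'u282 x-61 z47', 'u288 x-61 z40', 'u294 x-61 z34', 'u300 x-63 z30', 'u306 x-71 z39', 'u312 x-74 z38', 'u318 x-76 z33', 'u324 x-78 z31', 'u330 x-67 z1', 'u336 x-70 z1']
```

>>> send_rows --steps '[0.01,0,0,0,0,0.02,0,0,0,0,0.03,0,0,0,0,0.03,0,0,0,0,0.03,0,0,-0.02,0,0.03,0,0,-0.06,0,0.03,0,0,-0.11,0,0.03,0,0,-0.16,0]'

```text
time: 33.55
position: [0.5494, 0.1174, 0.2104]
tool_rot: [0.949, -0.076, -0.021, -0.304]
ft_force: [0.2, -0.6, -0.1]
grip_width: 0.0303
```

>>> send_rows --steps '[0.03,0,0,-0.03,0,0.03,0,0,-0.05,0,0.03,0,0,-0.05,0]'

```text
time: 33.92
position: [0.5498, 0.0872, 0.2531]
tool_rot: [0.949, -0.076, -0.019, -0.304]
ft_force: [0.5, -0.5, 0.5]
grip_width: 0.03
```

```bash
python3 snap.py 33 wrist scene side; python3 - <<'E'
from h import *
O=np.array([.567,.286,0]);X=np.array([.163,.987,0]);Y=np.array([-.987,.163,0])
P=cloud(load("wrist33")).reshape(-1,3);P=P[~np.isnan(P[:,2])];q=P-O;L=np.c_[q@X,q@Y,P[:,2]]*1000
for y0 in (-95,-60,-20,20,60):
    b=L[(abs(L[:,1]-y0)<6)]
    w=b[(b[:,2]>50)&(b[:,2]<56)&(b[:,0]>-80)&(b[:,0]<-40)];f=b[(b[:,2]>28)&(b[:,2]<42)&(b[:,0]>-50)&(b[:,0]<60)]
    l=b[(b[:,2]>50)&(b[:,2]<56)&(b[:,0]>55)&(b[:,0]<95)]
    print(y0,"-x rim",np.percentile(w[:,0],[2,50,98]).round(1) if len(w) else None,"floor z",np.median(f[:,2]).round(1) if len(f) else None,"lead",np.percentile(l[:,0],[2,50,98]).round(1) if len(l) else None)
E
```

```text
t 33.92 p [0.5498 0.0872 0.2531] F [ 0.5 -0.5  0.5] w 0.03 q [-0.365  0.466  1.64   0.598  1.323  1.129]
[[0.988, -0.156, 0.01], [-0.133, -0.804, 0.58], [-0.082, -0.575, -0.814]]
-95 -x rim [-68.2 -66.6 -63.8] floor z 34.5 lead None
-60 -x rim [-68.1 -63.5 -40.4] floor z 34.8 lead [55.3 74.5 76.6]
-20 -x rim None floor z 34.9 lead [71.9 74.1 77.1]
20 -x rim [-53.8 -47.6 -40.4] floor z 39.2 lead [55.3 74.5 78.3]
60 -x rim [-68.5 -66.8 -60.6] floor z 34.7 lead [73.4 74.7 76.6]
```

View pics/scene33.png

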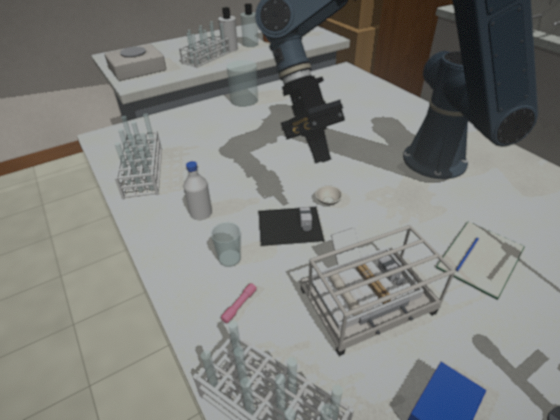

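View pics/wrist33.png

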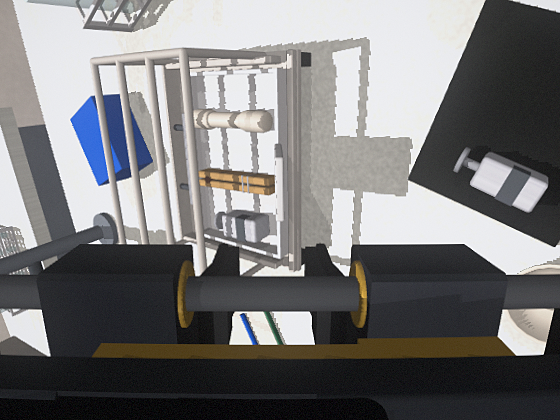

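View pics/side33.png

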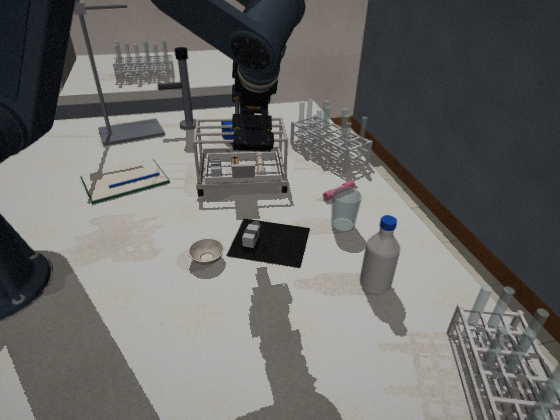

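The tray is flat (floor at 34–35 mm in rack z), square, and pushed back against the lip's inner face. All three parts are inside, and the gripper is clear. Handing in.

```bash
python3 -c "
from rig import hand_in
print(hand_in())"
```

```text
the job is handed in; nothing more can be done
None
```

The tray, now with a boss, the holder and the pestle in it, is seated flat in the rack behind the lip. The job was handed in at about 34 s. The pestle was the missing part; I laid it in the tray's free half and left the spare boss on the mat.

**How it was carried**
- **Yaw alignment:** before lifting, I slid the tray round about 8° on the bench by its end wall to line it up with the rack.
- **Tool tilt:** the interface has no direct way to tilt the tool. I got the 35° lean by pushing past the arm's reach limit over the empty left side of the bench.
- **Carry:** I gripped the handle along its lean at 60 N. In the wrist-camera checks before, during and after the carry, the tray floor was level to within 0.3°.
- **Seating:** I pushed the sprung bar back and lowered the tray behind the lip. The push reaction was about 6–9 N.

**Last checks**
- **Tray:** its floor was flat at about 34.5–35 mm, as expected for a tray resting on the deck. Its back wall was about 68 mm in front of the rack origin at both ends, right behind the lip's inner face at 69 mm.
- **Other items:** in the last pictures the beaker, wash bottle, dish and spare boss look undisturbed. The gripper was open and clear, with the force reading near zero.

**Disagreements**
- **Joint 3 reading:** while I was getting the tilt, joint 3 sat on its 0.22 rad limit and read 0.218–0.219. I took this to be sensor noise at the clamp, but I can't confirm it.
- **Camera differences:** the cameras disagreed by 3–5 mm on the rack's position, so I used close-range wrist measurements for the insertion.

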